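Refill the claim-tag tray from behind the spares

ROBOT

A 6-joint arm with a two-finger parallel gripper is mounted at the origin on a cart in front of the work surface, level with it; the furniture and walls round the work are solid. World frame = base frame: x ahead of the robot, y to its left, z up, the work surface at z = 0. Lengths are in m, angles in degrees, forces in N, time in s.
With the tool pointing down it reaches from about 0.3 to 0.75 m from the base axis. Payload 8.5 kg.
Tool frame: the origin (TCP) lies on the centre line of the jaws, within the pads' length; the fingertips stand 22 mm ahead of it and the grasp point (between the pads) lies 3 mm ahead of it (env.tip_reach is the distance from the TCP to the fingertips, in m); y points along the fingers, z is the direction in which the jaws open and shut, and the axes are right-handed (so a half turn about y gives the same grasp; the last joint's range is limited). The gripper opens to 85 mm and grips with 20 to 120 N. Pads are 22 mm wide; open, the fingers measure 114 mm over their backs; the gripper's body (76 mm by 85 mm) begins 54 mm behind the grasp point. The pads swing forward as they close: fully open they stand 13 mm farther back than shut.
Start: joints at [58.711, 21.807, 74.336, -0, 83.858, -12.336], TCP at [0.179, 0.52, 0.225] pointing down, gripper open.
Joint ranges: [-178.18, 178.18], [-50.72, 133.34], [12.68, 142.11], [-81.47, 261.47], [9.98, 163.14], [-165.26, 165.26]. Speed limits (degrees/s): [136.94, 136.94, 180, 180, 180, 180].

INTERFACE

Orientations are given as a 3x3 rotation matrix whose columns are the frame's x, y, z axes.
In Python, from rig import env, get_image gives the robot as it stands. The module is installed in compiled form; this text tells all that it offers.
- The arm moves only by the tool carry_out, never from a script. Its argument "targets" is a list that holds one entry, the list of rows, each a list of 7 numbers: the closure, from 0 (fully open) to 1 (shut), then the shift along the world's x, y, z in mm, then the turn, a rotation vector about the world's x, y, z in degrees. In form: [[[claw, dx, dy, dz, ax, ay, az], ...]]. A call has 1 to 20 rows; each row is the pose to reach, as a shift and turn from the pose commanded when the call began; what a row does not reach only later rows make up. A row lasts 1/12 s, in which the tool goes at most 41.7 mm and 7.16 degrees, less where a joint would pass 70% of its speed; a pose out of reach is approached as far as the arm can. A call with a gripper value outside its range is refused whole. The fingers move at their own pace and stop on an object; "squeeze" is the grip in N (left out, the last holds). Time passes only in rows, so rows that repeat a pose let the fingers close. It gives the time, the measured TCP pose, the force and the opening at its end, in the units of the state.
- env.observe(): the state, without advancing time (a new reading comes with each control period).
- get_image(name): name is "scene" or "side" or "wrist"; returns a dict with "img" (420x560x3 uint8, red, green, blue), "fx", "fy", "cx", "cy" (pixels), "k1" (the pictures are not rectified: a ray, as slopes to the right and down, at radius r is drawn at 1 + k1 r^2 times it, then the intrinsics apply), "rvec" (rotation vector, rad) and "tvec" (3), from world to camera coordinates, as OpenCV has them. Camera axes: x right, y down, z forward; pixel columns grow to the right and rows downward; lengths in m; the calibration is good to about 2 mm. A picture is of the moment at which its call begins. There is no depth.
- env.close_job(): hands the job in, once; it reports no verdict.
The state is a dict: "time_s": time; "q": joint angles; "qvel": joint speeds; "joint_efforts": joint torques, N m; "position": TCP position; "tool_rot": TCP orientation; "ft_force": force on the tool from outside, world axes, zero at the start; "wrist_torque": the same for the moment, N m; "grip_width": finger opening in m.
Only numpy, scipy, OpenCV 4.12 (cv2) and the standard library are available. Lean on these libraries where they do the work, as an engineer would, in place of code of your own. Each camera call takes 0.05 s, during which the arm holds its last target.

TASK

The metal claim-tag tray on the counter is empty, and the new pack of tags lies at the back of the wooden organiser, behind two tall cartons and a paper roll. First clear those three out of the way, standing them upright on the grey counter mat; then take the pack and lay it flat in the metal tray; last, stand the cartons and the roll upright again in the organiser, each in the same front compartment it came from. Do not knock any of the three over.

Things in the scene. Friction and masses are not known exactly. Their poses are not given: they have to be found in the camera images.
- carton_tall_mid (a point): the taller upright yellow carton, 60 mm long, 45 mm wide, 115 mm tall, 0.08 to 0.17 kg, loose; the point is its centre, half-way up (57.5 mm above its underside); z up, x along the 45 mm width, y along the 60 mm length. At the start it stands in one of the three front compartments, its 60 mm length running from front to back of the organiser
- carton_low_mid (a point): the lower upright yellow carton, with a purple stripe near the top of its broad sides, 62 mm long, 42 mm wide, 98 mm tall, 0.08 to 0.17 kg, loose; the point is its centre, half-way up (49 mm above its underside); z up, x along the 42 mm width, y along the 62 mm length. At the start in one of the front compartments, its length running from front to back
- paper_roll_mid (a point): a white roll of receipt paper standing on end, 44 mm in diameter, 79 mm tall, 0.11 to 0.23 kg, loose; the point is its centre, half-way up (39.5 mm above its underside); z up. At the start in one of the front compartments
- tag_pack_mid (a point): the pack of white claim tags held by a black band, a flat block 88 x 48 x 16 mm, loose, lying in the large bay at the back of the organiser; the point is its centre, half-way up (8 mm); its x axis runs along the 88 mm length, its y axis along the 48 mm width, z up. At the start its 88 mm length runs from left to right of the organiser
- organiser: fixed wooden organiser, 209 mm deep (x, away from the robot), 203 mm wide (y, left), wall tops 32 mm up, floor 4 mm; origin under its centre. Three front compartments, inside 78 deep x 61 wide, centres x -60.5, y +66, 0, -66 mm: which holds which varies. Tag bay behind: 116 deep x 104 wide, centre x +41.5, y 0. Bins beside the bay (y +77 and -77) hold fixed thread spools, tops 52 mm up
- tag_tray: fixed low metal tray, open on top, inside 64 mm along its x and 104 mm along its y: the pack's 88 mm length lies along the tray's y. Walls 2 mm thick, 14 mm high, floor 3 mm. Its long sides (x +32 and -32 mm) are cut away for fingers from y -32 to +32 mm, down to the floor. Origin under its centre, z up. It lies on one side of the organiser, the mat on the other; sides vary
- mat: grey ribbed rubber counter mat, fixed, 150 mm along its x axis, 220 mm along its y axis, 3 mm thick; origin at the centre of its underside, z up. (The counter's left end, more than 0.48 m to the robot's left, is taken by a fixed label press whose lever reaches 0.37 m up: draw back from it before swinging over the counter.)
Things that resemble listed ones, but are neither listed nor needed, are in the scene too. What is shaped like the part that bears paper_roll_mid but pink is not meant.

How it is judged (in metres and radians):
On the way, in this order (a step that is already met when the one before it is completed fails the run):
1. both cartons and the roll stand upright and released on the mat, the tag pack still lying in its bay (x of carton_tall_mid in the frame of mat between -0.075 and 0.075 m and y of carton_tall_mid in the frame of mat between -0.11 and 0.11 m and z of carton_tall_mid in the frame of mat between 0.0545 and 0.0665 m and angle between each of carton_tall_mid, carton_low_mid, paper_roll_mid's own z axis and vertical below 0.12 rad and linear speed of each of carton_tall, carton_low, paper_roll below 0.02 m/s and contact force between the fingers and carton_tall below 0.1 N and x of carton_low_mid in the frame of mat between -0.075 and 0.075 m and y of carton_low_mid in the frame of mat between -0.11 and 0.11 m and z of carton_low_mid in the frame of mat between 0.046 and 0.058 m and contact force between the fingers and carton_low below 0.1 N and x of paper_roll_mid in the frame of mat between -0.075 and 0.075 m and y of paper_roll_mid in the frame of mat between -0.11 and 0.11 m and z of paper_roll_mid in the frame of mat between 0.0365 and 0.0485 m and contact force between the fingers and paper_roll below 0.1 N and distance of tag_pack_mid from where it was at the start of the episode below 0.03 m), for 0.2 s.
2. the tag pack lies flat and released in the metal tray, the cartons and the roll still on the mat (x of tag_pack_mid in the frame of tag_tray between -0.011 and 0.011 m and y of tag_pack_mid in the frame of tag_tray between -0.011 and 0.011 m and z of tag_pack_mid in the frame of tag_tray between 0.008 and 0.014 m and angle between tag_pack_mid's own z axis and vertical below 0.1 rad and linear speed of each of tag_pack, carton_tall, carton_low, paper_roll below 0.02 m/s and contact force between the fingers and tag_pack below 0.1 N and x of carton_tall_mid in the frame of mat between -0.075 and 0.075 m and y of carton_tall_mid in the frame of mat between -0.11 and 0.11 m and z of carton_tall_mid in the frame of mat between 0.0545 and 0.0665 m and angle between each of carton_tall_mid, carton_low_mid, paper_roll_mid's own z axis and vertical below 0.12 rad and contact force between the fingers and carton_tall below 0.1 N and x of carton_low_mid in the frame of mat between -0.075 and 0.075 m and y of carton_low_mid in the frame of mat between -0.11 and 0.11 m and z of carton_low_mid in the frame of mat between 0.046 and 0.058 m and contact force between the fingers and carton_low below 0.1 N and x of paper_roll_mid in the frame of mat between -0.075 and 0.075 m and y of paper_roll_mid in the frame of mat between -0.11 and 0.11 m and z of paper_roll_mid in the frame of mat between 0.0365 and 0.0485 m and contact force between the fingers and paper_roll below 0.1 N), for 0.2 s.
At the end, for the whole second after the job is handed in: The tag pack lies flat in the metal tray, its centre within 11 mm of the tray's along each axis. Each carton and the roll stands upright (0.12 rad) on the organiser's floor within 25 mm of where it stood at the start (its own compartment). All are released and at rest (x of tag_pack_mid in the frame of tag_tray between -0.011 and 0.011 m and y of tag_pack_mid in the frame of tag_tray between -0.011 and 0.011 m and z of tag_pack_mid in the frame of tag_tray between 0.008 and 0.014 m and angle between tag_pack_mid's own z axis and vertical below 0.1 rad and linear speed of each of tag_pack, carton_tall, carton_low, paper_roll below 0.02 m/s and contact force between the fingers and tag_pack below 0.1 N and distance of each of carton_tall_mid, carton_low_mid, paper_roll_mid from where it was at the start of the episode below 0.025 m and z of carton_tall_mid in the frame of organiser between 0.0565 and 0.0665 m and angle between each of carton_tall_mid, carton_low_mid, paper_roll_mid's own z axis and vertical below 0.12 rad and contact force between the fingers and carton_tall below 0.1 N and z of carton_low_mid in the frame of organiser between 0.048 and 0.058 m and contact force between the fingers and carton_low below 0.1 N and z of paper_roll_mid in the frame of organiser between 0.0385 and 0.0485 m and contact force between the fingers and paper_roll below 0.1 N); the robot touches nothing.
It fails at once if a carton or the roll is knocked over (angle between any of carton_tall_mid, carton_low_mid, paper_roll_mid's own z axis and vertical above 0.7 rad).
It also fails if it takes over 144 s, if anything falls off the work surface, if the arm or the gripper's body presses on something with over 40 N, if the wrist force passes 120 N, or if a joint passes its speed limit or range.

## Working session

There is one attempt and no reset: what is moved stays moved. The work goes in short steps, Python scripts to look and compute and a tool call to move; the robot and the scene stay as the last step left them, time stands still between calls to the robot, and variables do not carry over. Pictures are saved under pics/ and viewed, and the job is handed in when it is done.

Besides the shell and the picture viewer there is one more tool, called after ">>>" by a JSON object that holds its "method" and its "body", one argument or row to a line. carry_out: Moves the arm, as the interface text tells. Its arguments: {"type":"object","properties":{"targets":{"type":"array"},"squeeze":{"type":"number"}},"required":["targets"]}

```bash
mkdir -p pics
python3 - <<'E'
from rig import env,get_image
import cv2
s=env.observe()
print({k:(v if not hasattr(v,'tolist') else v.tolist()) for k,v in s.items()}, env.tip_reach)
for n in ["scene","side","wrist"]:
    d=get_image(n); cv2.imwrite(f"pics/{n}0.png",d["img"][:,:,::-1])
    print(n,{k:v for k,v in d.items() if k!="img"})
E
```

```text
{'time_s': 0.0, 'q': [58.71156178792352, 21.84374606009355, 74.38690636556831, -0.001254226564756466, 83.85717887172194, -12.337074798270356], 'qvel': [-0.06896833649088752, -0.034664242148267105, 0.04763387432110109, -0.09831225969460429, -0.020117832813499492, 0.02314487078286561], 'joint_efforts': [0.000772140974731883, -44.8467493057251, -23.127869367599487, -0.00015304692169593181, 0.004807499499293044, -2.18055099310277e-06], 'position': [0.17847614390252067, 0.5199099057894011, 0.22437328342651314], 'tool_rot': [[0.9457952465645874, -0.0007775304224332862, 0.3247626010215367], [-0.3247633873635625, -0.0013213022347430005, 0.9457943732062214], [-0.0003062743480433303, -0.9999988248027327, -0.0015021947866627752]], 'ft_force': [-0.10908358523033249, -0.27021705933094625, -0.4723729076956008], 'wrist_torque': [0.0039368533238063426, 0.003974380596906325, 0.023571756083361886], 'grip_width': 0.08509341335643875} 0.022
scene {'fx': 431.19527944847016, 'fy': 431.19527944847016, 'cx': 276.55719890935796, 'cy': 216.34871183741248, 'k1': -0.01189111245966222, 'rvec': array([ 1.97998367, -1.56574359,  0.56319876]), 'tvec': array([-0.12754234,  0.43895888,  0.91582987])}
side {'fx': 506.3341472613781, 'fy': 506.3341472613781, 'cx': 270.7045718149607, 'cy': 210.04696251715154, 'k1': -0.002338348552176401, 'rvec': array([ 2.17385266,  0.46180206, -0.21099316]), 'tvec': array([-0.48720977, -0.06776196,  1.62118338])}
wrist {'fx': 315.20968806039554, 'fy': 315.20968806039554, 'cx': 279.33538460839, 'cy': 209.89168104757044, 'k1': -0.06220774757472683, 'rvec': array([-2.36304437, -1.68867151, -0.23723082]), 'tvec': array([-0.54998195, -0.03642835,  0.37767294])}
```

View pics/scene0.png

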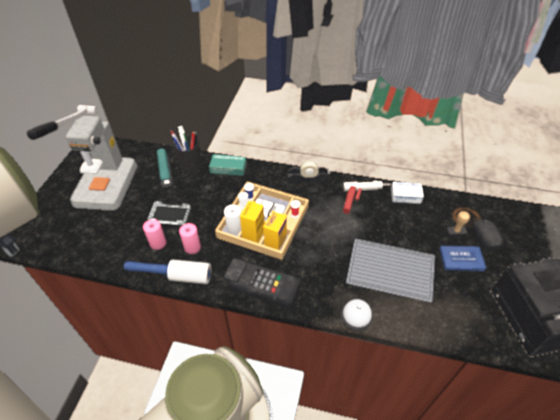

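View pics/side0.png

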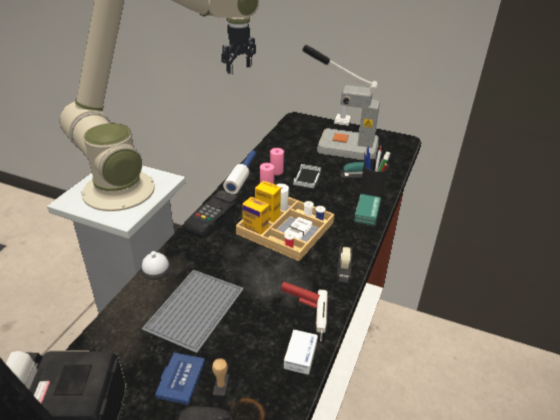

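View pics/wrist0.png

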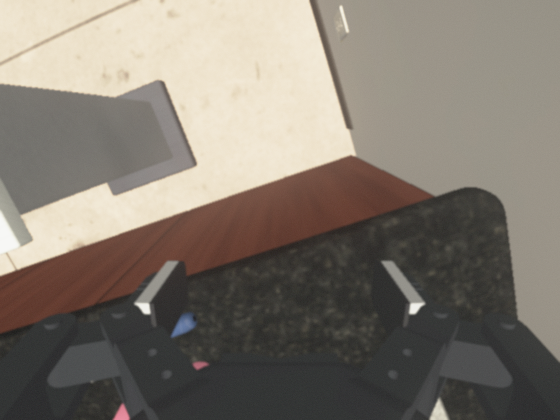

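The scene image shows the organiser near (263,220). The roll is in its left compartment (234,218), the tall carton in the middle (253,222) and the low carton on the right (275,230). The mat is on the robot's right (391,270) and the tray on the left (170,213). The pink rolls are decoys. Next I'll enlarge the views to measure.

```bash
cat > h.py <<'E'
import numpy as np,cv2,json
from rig import env,get_image
def K(d): return np.array([[d["fx"],0,d["cx"]],[0,d["fy"],d["cy"]],[0,0,1.]]),np.array([d["k1"],0,0,0.])
def proj(d,P):
    k,D=K(d); return cv2.projectPoints(np.float64(P).reshape(-1,1,3),d["rvec"],d["tvec"],k,D)[0].reshape(-1,2)
def plane(d,uv,z):
    k,D=K(d); u=cv2.undistortPoints(np.float64(uv).reshape(-1,1,2),k,D).reshape(-1,2)
    R=cv2.Rodrigues(d["rvec"])[0]; C=-R.T@d["tvec"]; r=np.c_[u,np.ones(len(u))]@R
    return C+r*((z-C[2])/r[:,2])[:,None]
def tri(obs):
    A=[];b=[]
    for d,uv in obs:
        k,D=K(d); x,y=cv2.undistortPoints(np.float64(uv).reshape(-1,1,2),k,D).ravel()
        R=cv2.Rodrigues(d["rvec"])[0];t=d["tvec"]
        for a,v in((0,x),(1,y)): A.append(R[a]-v*R[2]); b.append(v*t[2]-t[a])
    return np.linalg.lstsq(np.array(A),np.array(b),rcond=None)[0]
def crop(d,x0,y0,x1,y1,f,name):
    im=d["img"][y0:y1,x0:x1,::-1]; cv2.imwrite("pics/"+name,cv2.resize(im,None,fx=f,fy=f,interpolation=cv2.INTER_CUBIC))
E
python3 - <<'E'
from h import *
d=get_image("scene"); crop(d,210,175,330,265,6.5,"s_org.png"); crop(d,130,190,230,260,7,"s_tray.png"); crop(d,335,230,445,310,7,"s_mat.png")
d=get_image("side"); crop(d,225,160,345,260,6,"d_org.png")
E
```

```text
(no output)
```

View pics/s_org.png

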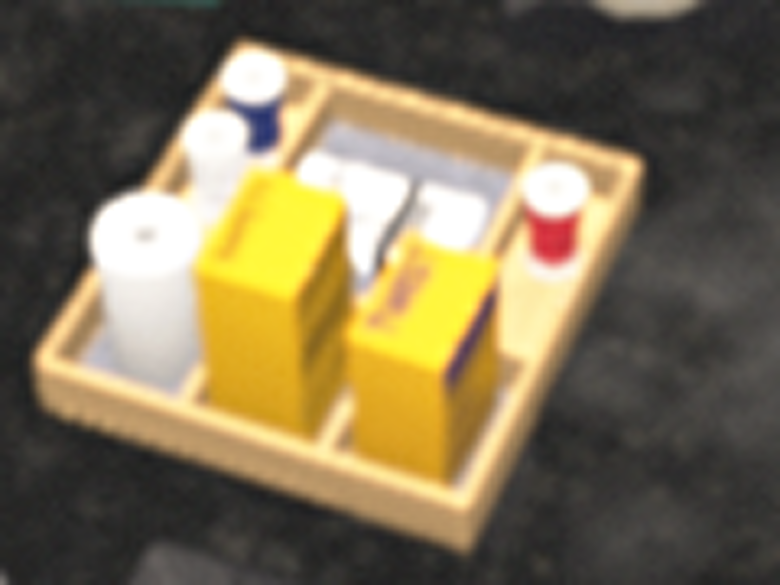

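View pics/s_tray.png

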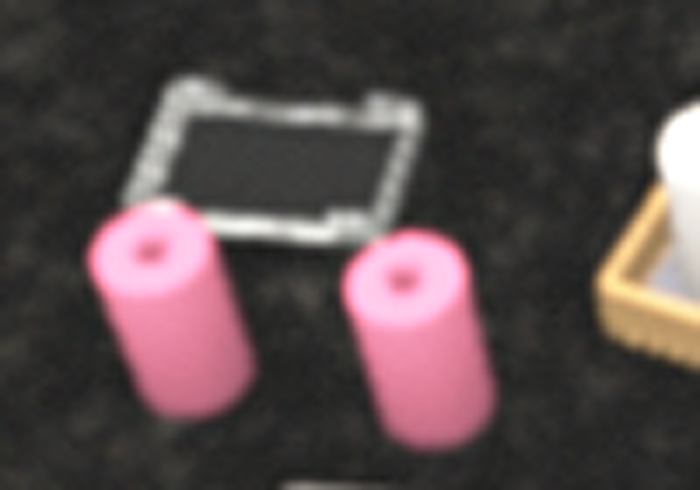

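View pics/s_mat.png

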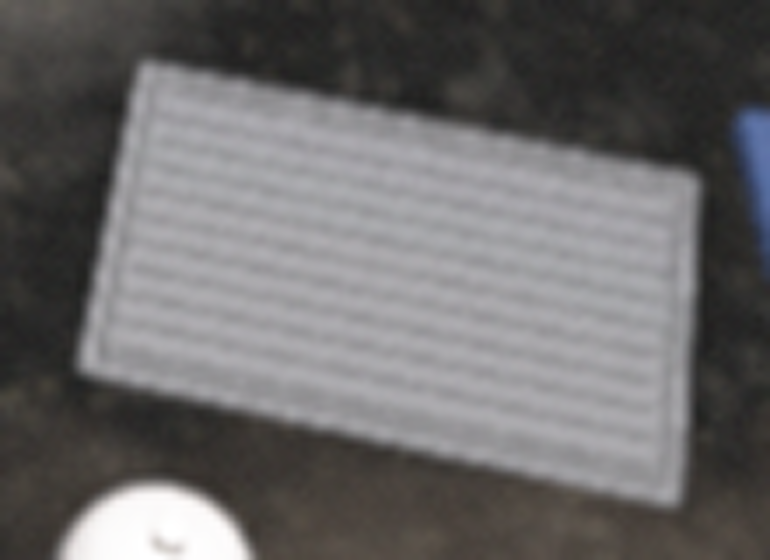

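View pics/d_org.png

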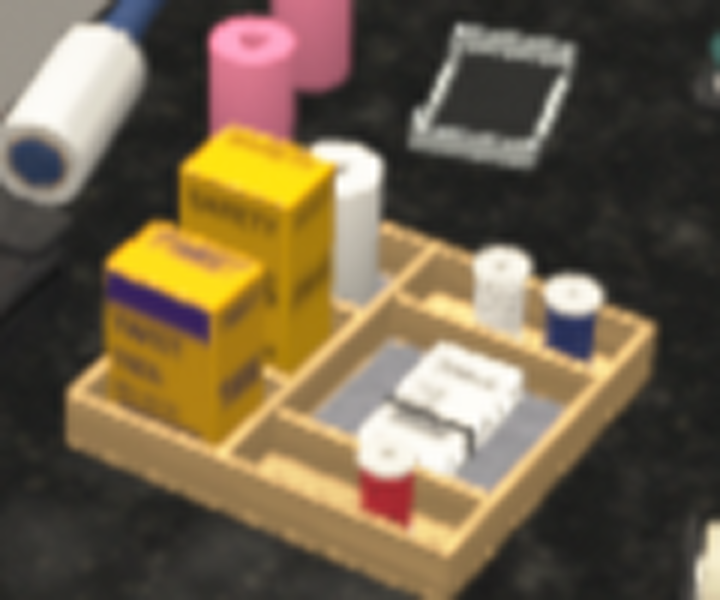

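```bash
cat > m1.py <<'E'
from h import *
S=get_image("scene");D=get_image("side")
def c(p,x0,y0,f): return (np.array(p,float)+.5)/f-.5+[x0,y0]
def rect(d,p,z,n):
    q=plane(d,p,z)[:,:2]; m=q.mean(0); e=np.linalg.norm(np.roll(q,-1,0)-q,axis=1)
    a=[np.degrees(np.arctan2(*(np.roll(q,-1,0)-q)[i][::-1])) for i in range(4)]
    print(n,"mid",m.round(4),"edges",e.round(4),"ang",np.round(a,1)); 
so=(210,175,6.5); do=(225,160,6)
rect(S,c([(243,42),(642,160),(468,505),(36,362)],*so),.032,"org S")
rect(D,c([(385,225),(655,322),(435,575),(72,397)],*do),.032,"org D")
rect(S,c([(262,170),(350,208),(300,292),(198,262)],*so),.119,"tall S")
rect(D,c([(228,125),(335,170),(278,208),(183,172)],*do),.119,"tall D")
rect(S,c([(412,236),(498,255),(445,365),(352,318)],*so),.102,"low S")
rect(D,c([(152,222),(268,268),(210,306),(105,265)],*do),.102,"low D")
print("roll S",plane(S,c([(147,236)],*so),.083), "D",plane(D,c([(347,160)],*do),.083))
rect(D,c([(440,342),(523,380),(440,478),(360,415)],*do),.020,"pack D")
rect(S,c([(142,60),(700,175),(680,505),(80,375)],335,230,7),.003,"mat")
rect(S,c([(178,80),(425,105),(380,245),(125,200)],130,190,7),.014,"tray S")
rect(D,c([(455,25),(577,42),(538,165),(410,142)],*do),.014,"tray D")
E
python3 m1.py
```

```text
org S mid [0.5615 0.0441] edges [0.2027 0.21   0.202  0.2109] ang [-99.2 170.8  81.   -9.1]
org D mid [0.5752 0.0319] edges [0.1516 0.2183 0.2056 0.2079] ang [ -7.8 -98.2 167.2  66.9]
tall S mid [0.4966 0.0535] edges [0.0429 0.0488 0.0449 0.0556] ang [-106.6  170.4   82.4  -11.9]
tall D mid [0.4988 0.0463] edges [0.0629 0.0415 0.0529 0.0453] ang [ -12.6 -106.7  171.    86.5]
low S mid [ 0.4929 -0.01  ] edges [0.0372 0.0619 0.045  0.0501] ang [-93.2 172.7  70.4 -15.2]
low D mid [ 0.4905 -0.0165] edges [0.0649 0.0394 0.0574 0.0401] ang [  -9.5 -107.9  171.6   82.9]
roll S [[0.51197281 0.11754573 0.083     ]] D [[0.51567626 0.12021087 0.083     ]]
pack D mid [0.6013 0.0354] edges [0.0485 0.0855 0.0581 0.0702] ang [-13.5 -96.8 151.8  78.4]
mat mid [ 0.4774 -0.3338] edges [0.2209 0.1517 0.2192 0.1538] ang [-91.9 177.6  88.6  -1.8]
tray S mid [0.5219 0.324 ] edges [0.1111 0.0784 0.1141 0.069 ] ang [ -84.6 -172.7   90.7    5.3]
tray D mid [0.5273 0.3114] edges [0.0704 0.128  0.0707 0.124 ] ang [   9.9  -80.3 -173.3   99.6]
```

```bash
cat > m2.py <<'E'
from m1 import *
from scipy.optimize import least_squares
def box(p,hx,hy,z): 
    c_,s_=np.cos(p[2]),np.sin(p[2]); return np.array([[p[0]+c_*a-s_*b,p[1]+s_*a+c_*b,z] for a,b in((hx,hy),(hx,-hy),(-hx,-hy),(-hx,hy))])
def fit(obs,hx,hy,z,p0,n):
    r=least_squares(lambda p:np.concatenate([(proj(d,box(p,hx,hy,z))[i]-uv).ravel() for d,i,uv in obs]),p0,loss="soft_l1")
    print(n,r.x[:2].round(4),np.degrees(r.x[2]).round(2),"res px",r.fun.reshape(-1,2).round(1).tolist()); return r.x
A=[0,1,2,3]
org=fit([(S,A,c([(243,42),(642,160),(468,505),(36,362)],*so)),(D,[1,2,3],c([(655,322),(435,575),(72,397)],*do))],.1045,.1015,.032,[.56,.04,-.16],"org")
tall=fit([(S,A,c([(262,170),(350,208),(300,292),(198,262)],*so)),(D,A,c([(228,125),(335,170),(278,208),(183,172)],*do))],.030,.0225,.119,[.5,.05,-.16],"tall")
low=fit([(S,A,c([(412,236),(498,255),(445,365),(352,318)],*so)),(D,A,c([(152,222),(268,268),(210,306),(105,265)],*do))],.031,.021,.102,[.5,-.01,-.16],"low")
pack=fit([(D,A,c([(440,342),(523,380),(440,478),(360,415)],*do))],.024,.044,.020,[.6,.03,-.16],"pack")
tray=fit([(S,A,c([(178,80),(425,105),(380,245),(125,200)],130,190,7)),(D,A,c([(455,25),(577,42),(538,165),(410,142)],*do))],.034,.054,.014,[.52,.31,.1],"tray")
mat=fit([(S,A,c([(142,60),(700,175),(680,505),(80,375)],335,230,7))],.075,.11,.003,[.47,-.33,0],"mat")
print("press",plane(S,[[100,205],[133,160],[75,200]],0))
def ov(d,n,win,f):
    x0,y0,x1,y1=win
    im=cv2.resize(d["img"][y0:y1,x0:x1,::-1],None,fx=f,fy=f,interpolation=cv2.INTER_CUBIC)
    for p,hx,hy,zs in((org,.1045,.1015,(0,.032)),(tall,.03,.0225,(.004,.119)),(low,.031,.021,(.004,.102)),(pack,.024,.044,(.004,.02)),(tray,.034,.054,(0,.014)),(mat,.075,.11,(.003,))):
        for z in zs:
            q=((proj(d,box(p,hx,hy,z))-[x0,y0]+.5)*f-.5); cv2.polylines(im,[np.int32(q.round())],True,(0,0,255) if z==max(zs) else (0,255,0),1)
    cv2.imwrite("pics/"+n,im)
ov(S,"ov_s.png",(140,175,330,275),4); ov(D,"ov_d.png",(225,150,345,260),5)
E
python3 m2.py|tail -9
```

```text
org [0.5642 0.0445] -7.18 res px [[-1.6, -0.0], [-0.7, -1.7], [2.0, -1.5], [0.8, 0.2], [-30.7, 37.6], [-59.5, -30.4], [37.4, -35.4]]
tall [0.4978 0.055 ] 3.31 res px [[-3.8, -0.1], [-1.0, -3.9], [2.1, 0.0], [1.0, 2.4], [18.2, 3.6], [-5.0, 4.5], [-15.6, -6.3], [6.0, -8.5]]
low [ 0.49   -0.0099] 2.04 res px [[-3.3, -0.2], [-1.2, -0.9], [2.5, -0.1], [1.0, 4.7], [19.3, 4.3], [-5.7, 4.9], [-16.9, -6.6], [6.7, -7.9]]
pack [0.6022 0.0316] 50.03 res px [[-0.1, 0.3], [1.2, 11.2], [0.1, -0.4], [-1.3, -7.6]]
tray [0.524  0.3248] 11.92 res px [[-1.4, 1.6], [-1.4, -1.4], [1.3, -4.2], [1.3, 1.7], [19.4, 1.8], [-5.2, 16.1], [-19.4, -7.0], [7.2, -20.1]]
mat [ 0.4772 -0.3338] -1.8 res px [[-0.1, 0.5], [-0.3, 0.3], [0.3, -0.1], [0.1, -0.7]]
press [[0.51075074 0.55087242 0.        ]
 [0.72230481 0.54224342 0.        ]
 [0.51214076 0.63786887 0.        ]]
```

View pics/ov_s.png

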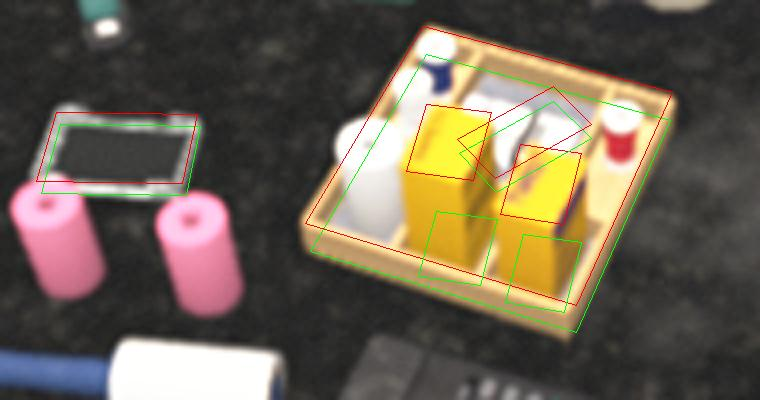

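View pics/ov_d.png

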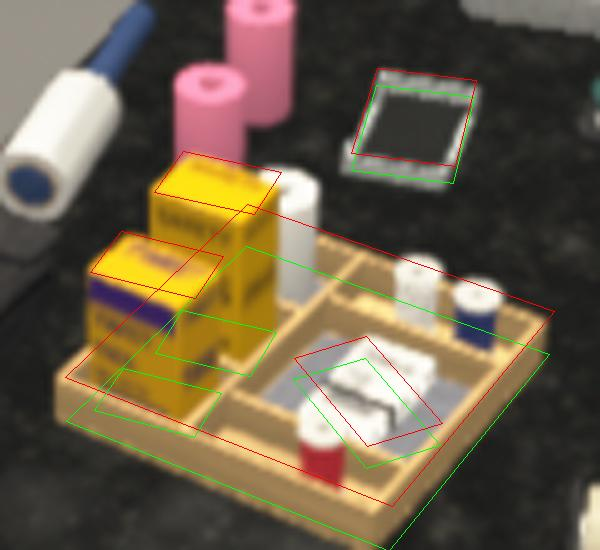

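```bash
sed -i 's/(D,A,/(D,[3,0,1,2],/; s/(D,\[1,2,3\],/(D,[0,1,2],/' m2.py; python3 m2.py|tail -9
```

```text
org [0.5606 0.0427] -9.39 res px [[0.4, 0.4], [0.5, 0.6], [0.4, 0.4], [0.3, -0.2], [0.8, -0.3], [2.4, -4.2], [-0.7, -1.9]]
tall [0.4967 0.0516] -10.49 res px [[0.5, -0.5], [2.0, -1.4], [-0.0, 1.5], [0.2, 0.8], [0.6, -0.9], [0.1, -1.6], [0.8, -0.5], [-1.0, -1.5]]
low [ 0.4902 -0.0122] -9.47 res px [[0.2, -0.8], [1.4, 0.8], [0.5, 0.6], [0.1, 3.1], [0.9, -1.0], [0.0, -1.4], [1.2, -0.2], [0.1, -0.9]]
pack [0.6022 0.0325] -7.63 res px [[0.1, 0.1], [0.9, -0.8], [0.1, -0.6], [-1.6, 4.1]]
tray [0.5232 0.323 ] 6.4 res px [[0.6, 0.7], [-0.2, 0.2], [0.3, -2.6], [1.1, 0.5], [0.9, -0.7], [-0.0, -0.2], [-0.8, -3.9], [0.2, -3.7]]
mat [ 0.4772 -0.3338] -1.8 res px [[-0.1, 0.5], [-0.3, 0.3], [0.3, -0.1], [0.1, -0.7]]
press [[0.51075074 0.55087242 0.        ]
 [0.72230481 0.54224342 0.        ]
 [0.51214076 0.63786887 0.        ]]
```

View pics/ov_s.png

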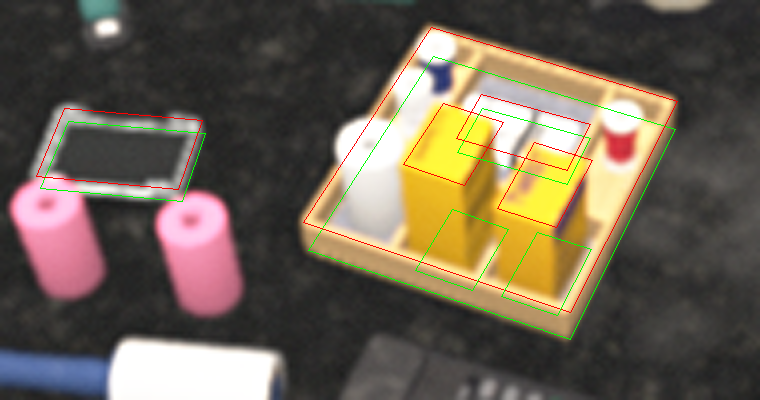

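View pics/ov_d.png

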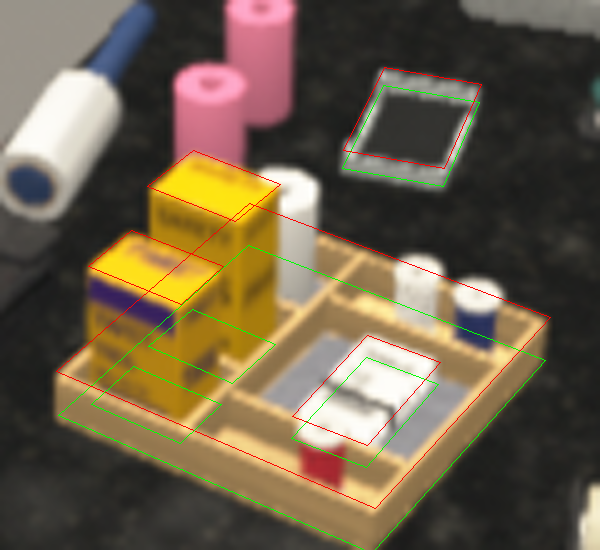

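>>> {"method": "carry_out", "body": {
  "targets": [
    [[0,40,-150,25,0,0,-20],[0,40,-150,25,0,0,-20],[0,40,-150,25,0,0,-20],[0,40,-150,25,0,0,-20],[0,318,-468,35,0,0,-80.4],[0,318,-468,35,0,0,-80.4],[0,318,-468,35,0,0,-80.4],[0,318,-468,35,0,0,-80.4],[0,318,-468,35,0,0,-80.4],[0,318,-468,35,0,0,-80.4],[0,318,-468,35,0,0,-80.4],[0,318,-468,35,0,0,-80.4],[0,318,-468,35,0,0,-80.4],[0,318,-468,35,0,0,-80.4],[0,318,-468,35,0,0,-80.4],[0,318,-468,35,0,0,-80.4],[0,318,-468,35,0,0,-80.4],[0,318,-468,35,0,0,-80.4]]
  ],
  "squeeze": 30
}}

```text
time_s: 2.05
position: [0.4958, 0.0532, 0.2602]
tool_rot: [[-0.161, -0.0, 0.987], [-0.987, 0.0, -0.161], [-0.0, -1.0, -0.0]]
ft_force: [0.2, -0.2, 0.2]
grip_width: 0.0856
```

Run:
```python
from h import *
d=get_image("wrist"); crop(d,0,0,560,420,1.4,"w1.png")
R=cv2.Rodrigues(d["rvec"])[0]; print("cam",-R.T@d["tvec"],"axes",R.round(2).tolist(), env.observe()["position"])
for n in("tall",): pass
print(proj(d,[[.497,.0525,.119],[.4905,-.011,.102],[.513,.119,.083]]))
```

```text
cam [0.50776591 0.12245402 0.40852679] axes [[0.99, -0.16, -0.0], [-0.15, -0.95, 0.28], [-0.04, -0.27, -0.96]] [0.49580164 0.05332215 0.26030158]
[[280.17073985 197.40161208]
 [283.67556723 252.37543585]
 [285.27339782 122.58257046]]
```

View pics/w1.png

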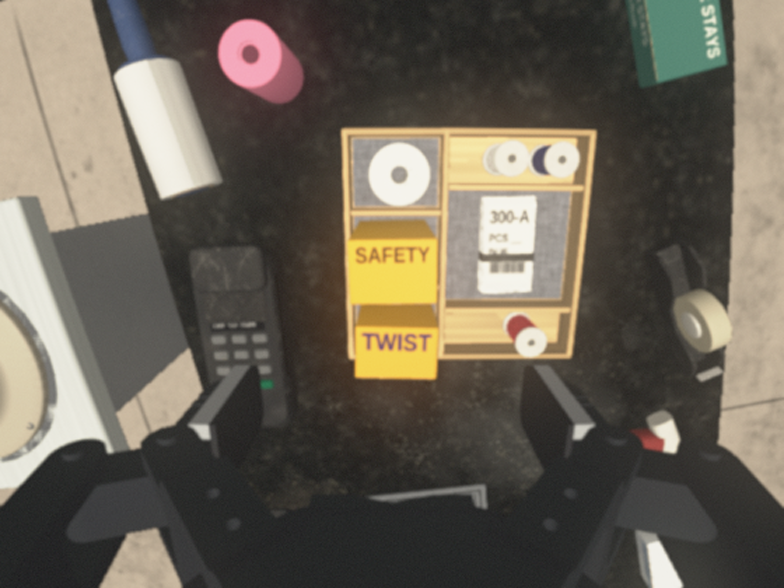

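The wrist view shows the roll top at (400,174), the tall top spanning (348,236)–(438,303), the low top spanning (355,322)–(438,379), and the pack at (480,196)–(535,293). These positions are in the 1.4× picture.

Run:
```python
from h import *
d=get_image("wrist")
def q(p,z,n):
    r=plane(d,(np.array(p,float)+.5)/1.4-.5,z)[:,:2]; m=r.mean(0); e=np.roll(r,-1,0)-r
    print(n,m.round(4),np.linalg.norm(e,axis=1).round(4),np.degrees(np.arctan2(e[:,1],e[:,0])).round(1))
q([(348,237),(437,235),(438,302),(348,304)],.119,"tall")
q([(355,322),(438,322),(437,378),(355,378)],.102,"low")
q([(400,174)],.083,"roll")
q([(480,196),(536,196),(534,293),(478,292)],.02,"pack")
q([(342,129),(596,130),(572,357),(346,358)],.032,"org")
```

```text
tall [0.4979 0.0569] [0.0587 0.0462 0.0619 0.0463] [ -7.9 -96.8 172.1  79.3]
low [ 0.4901 -0.0084] [0.0612 0.0456 0.0629 0.0456] [ -9.2 -98.4 170.8  79.4]
roll [0.5131 0.1176] [0.] [0.]
pack [0.599  0.0404] [0.049  0.0879 0.052  0.0864] [ -8.8 -95.5 169.8  82.6]
org [0.5595 0.0442] [0.2076 0.2012 0.2115 0.2007] [ -8.9 -98.7 170.9  80.2]
```

>>> {"method": "carry_out", "body": {
  "targets": [
    [[0,0,2,-30,0,0,0],[0,0,2,-65,0,0,0],[0,0,2,-100,0,0,0],[0,0,2,-130,0,0,0],[0,0,2,-155,0,0,0],[0,0,2,-170,0,0,0],[0,0,2,-172,0,0,0],[0,0,2,-172,0,0,0],[1,0,2,-172,0,0,0],[1,0,2,-172,0,0,0],[1,0,2,-172,0,0,0],[1,0,2,-172,0,0,0],[1,0,2,-172,0,0,0],[1,0,2,-172,0,0,0]]
  ]
}}

```text
time_s: 3.32
position: [0.4971, 0.0543, 0.0895]
tool_rot: [[-0.162, 0.002, 0.987], [-0.987, -0.0, -0.162], [-0.0, -1.0, 0.002]]
ft_force: [-1.9, 1.9, 6.4]
grip_width: 0.0593
```

>>> {"method": "carry_out", "body": {
  "targets": [
    [[1,0,0,10,0,0,0],[1,0,0,35,0,0,0],[1,0,0,70,0,0,0],[1,0,0,105,0,0,0],[1,0,0,130,0,0,0],[1,0,-10,145,0,0,0],[1,-1,-30,150,0,0,0],[1,-3,-60,150,0,0,0],[1,-5,-95,150,0,0,0],[1,-7,-132,150,0,0,0],[1,-9,-170,150,0,0,0],[1,-11,-208,150,0,0,0],[1,-13,-246,150,0,0,0],[1,-15,-284,150,0,0,0],[1,-16,-322,150,0,0,0],[1,-18,-358,150,0,0,0],[1,-19,-390,150,0,0,0],[1,-20,-418,150,0,0,0],[1,-21,-440,150,0,0,0],[1,-22,-452,150,0,0,0]]
  ]
}}

```text
time_s: 4.98
position: [0.474, -0.4002, 0.2381]
tool_rot: [[-0.164, 0.0, 0.986], [-0.986, -0.001, -0.164], [0.001, -1.0, 0.0]]
ft_force: [0.3, 0.1, -1.5]
grip_width: 0.0596
```

Run:
```python
from h import *
d=get_image("scene"); crop(d,200,150,450,320,3,"c1.png"); print(env.observe()["position"],env.observe()["grip_width"])
```

```text
[ 0.47382654 -0.40099485  0.23783191] 0.05940137746832778
```

View pics/c1.png

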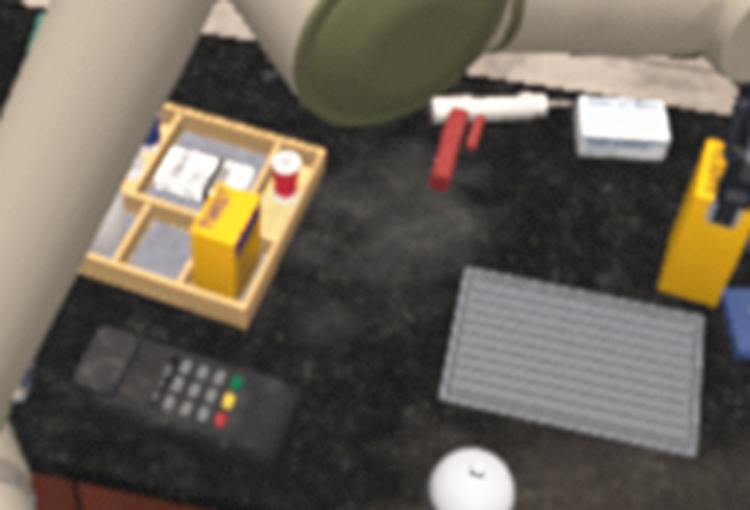

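>>> {"method": "carry_out", "body": {
  "targets": [
    [[1,0,-5,-20,0,0,0],[1,0,-6,-50,0,0,0],[1,0,-6,-85,0,0,0],[1,0,-6,-115,0,0,0],[1,0,-6,-135,0,0,0],[1,0,-6,-143,0,0,0],[1,0,-6,-147,0,0,0],[1,0,-6,-149,0,0,0],[1,0,-6,-149.5,0,0,0],[1,0,-6,-149.5,0,0,0],[0.3,0,-6,-149.5,0,0,0],[0,0,-6,-149.5,0,0,0],[0,0,-6,-149.5,0,0,0],[0,0,-6,-149.5,0,0,0],[0,0,-6,-149.5,0,0,0]]
  ]
}}

```text
time_s: 6.28
position: [0.4747, -0.404, 0.0888]
tool_rot: [[-0.163, 0.0, 0.987], [-0.987, -0.0, -0.163], [0.0, -1.0, 0.0]]
ft_force: [-1.2, -0.4, -0.7]
grip_width: 0.0851
```

>>> {"method": "carry_out", "body": {
  "targets": [
    [[0,0,0,20,0,0,0],[0,0,0,55,0,0,0],[0,0,0,95,0,0,0],[0,0,10,120,0,0,0],[0,2,40,125,0,0,0],[0,4,80,125,0,0,0],[0,6,120,125,0,0,0],[0,8,160,125,0,0,0],[0,10,200,125,0,0,0],[0,12,240,125,0,0,0],[0,13,280,125,0,0,0],[0,14,315,125,0,0,0],[0,15,345,120,0,0,0],[0,15,370,110,0,0,0],[0,15,385,95,0,0,0],[0,15.5,394,70,0,0,0],[0,15.5,394,45,0,0,0],[0,15.5,394,45,0,0,0]]
  ]
}}

```text
time_s: 7.78
position: [0.4881, -0.0088, 0.1301]
tool_rot: [[-0.161, -0.007, 0.987], [-0.987, 0.002, -0.161], [-0.001, -1.0, -0.007]]
ft_force: [-0.3, -0.4, -0.9]
grip_width: 0.0853
```

Run:
```python
from h import *
d=get_image("scene"); crop(d,200,150,450,320,3,"c2.png"); d=get_image("side"); crop(d,130,170,330,350,3,"c2d.png");print(env.observe()["position"],env.observe()["grip_width"])
```

```text
[ 0.49022568 -0.00996893  0.13388241] 0.08560614996553825
```

View pics/c2d.png

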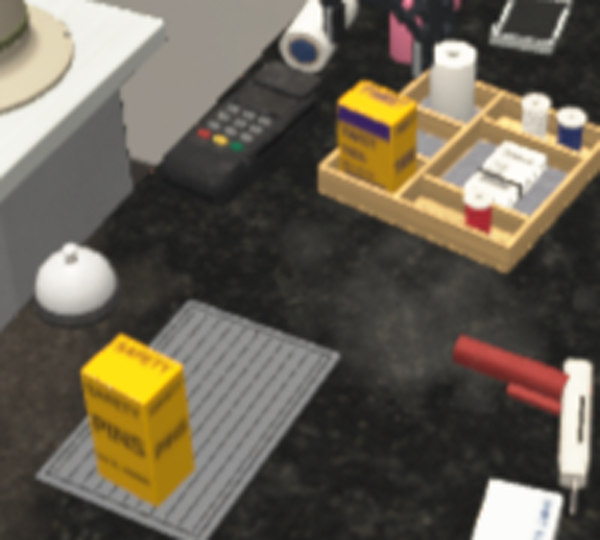

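View pics/c2.png

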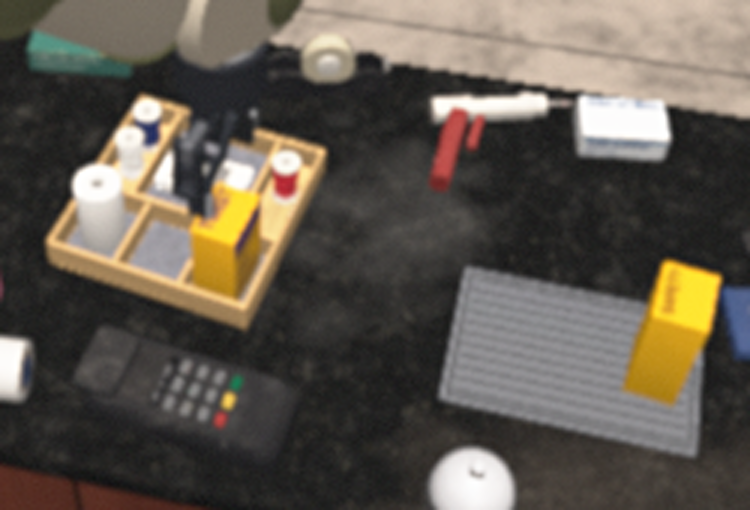

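Run:
```python
from h import *
d=get_image("side")
P=[[.490+.0425*.987,-.010-.0425*.162,.125],[.490-.0425*.987,-.010+.0425*.162,.125]]
print((proj(d,P)-[130,170])*3)
s=get_image("scene");print((proj(s,P)-[200,150])*3)
crop(d,130,170,330,350,3,"c3d.png")
```

```text
[[417.00212077  92.12989932]
 [339.91420948  61.98687544]]
[[243.35769371 160.81213635]
 [205.16670967 229.45304274]]
```

View pics/c3d.png

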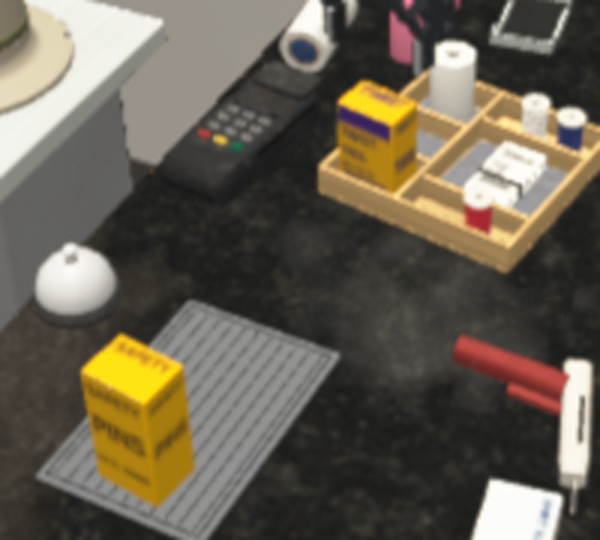

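>>> {"method": "carry_out", "body": {
  "targets": [
    [[0,0,0,-15,0,0,0],[0,0,0,-30,0,0,0],[0,0,0,-42,0,0,0],[0,0,0,-50,0,0,0],[0,0,0,-53.5,0,0,0],[0,0,0,-53.5,0,0,0],[1,0,0,-53.5,0,0,0],[1,0,0,-53.5,0,0,0],[1,0,0,-53.5,0,0,0],[1,0,0,-53.5,0,0,0],[1,0,0,-53.5,0,0,0],[1,0,0,-53.5,0,0,0]]
  ]
}}

```text
time_s: 8.98
position: [0.4905, -0.01, 0.081]
tool_rot: [[-0.162, 0.001, 0.987], [-0.987, -0.001, -0.162], [0.0, -1.0, 0.001]]
ft_force: [-2.6, -0.9, 6.3]
grip_width: 0.0612
```

>>> {"method": "carry_out", "body": {
  "targets": [
    [[1,0,0,10,0,0,0],[1,0,0,35,0,0,0],[1,0,0,65,0,0,0],[1,0,-5,85,0,0,0],[1,-1,-20,90,0,0,0],[1,-2,-48,90,0,0,0],[1,-4,-82,90,0,0,0],[1,-6,-120,90,0,0,0],[1,-8,-158,90,0,0,0],[1,-9,-196,90,0,0,0],[1,-10,-232,90,0,0,0],[1,-12,-264,90,0,0,0],[1,-13,-290,90,0,0,0],[1,-13.5,-310,80,0,0,0],[1,-13.5,-320,60,0,0,0],[1,-13.5,-324,35,0,0,0],[1,-13.5,-324,15,0,0,0],[1,-13.5,-324,5,0,0,0],[1,-13.5,-324,1,0,0,0],[1,-13.5,-324,0.5,0,0,0]]
  ]
}}

```text
time_s: 10.65
position: [0.4766, -0.3337, 0.0809]
tool_rot: [[-0.162, -0.0, 0.987], [-0.987, 0.0, -0.162], [-0.0, -1.0, -0.0]]
ft_force: [-0.2, 0.2, -1.4]
grip_width: 0.0609
```

>>> {"method": "carry_out", "body": {
  "targets": [
    [[1,0,0,0,0,0,0],[0.3,0,0,0,0,0,0],[0,0,0,0,0,0,0],[0,0,0,0,0,0,0],[0,0,0,0,0,0,0],[0,0,0,20,0,0,0],[0,0,0,55,0,0,0],[0,0,0,85,0,0,0],[0,0,20,90,0,0,0],[0,2,60,90,0,0,0],[0,5,100,90,0,0,0],[0,10,140,90,0,0,0],[0,15,180,90,0,0,0],[0,20,220,90,0,0,0],[0,25,260,90,0,0,0]]
  ]
}}

```text
time_s: 11.9
position: [0.5015, -0.072, 0.171]
tool_rot: [[-0.163, 0.001, 0.987], [-0.987, -0.0, -0.163], [0.0, -1.0, 0.001]]
ft_force: [0.8, -0.0, 0.8]
grip_width: 0.0855
```

Run:
```python
from h import *
print(env.observe()["position"],env.observe()["grip_width"])
d=get_image("side"); crop(d,130,170,330,350,3,"c4d.png")
d=get_image("wrist"); crop(d,0,0,560,420,1.4,"c4w.png")
```

```text
[ 0.50154914 -0.07198589  0.17095524] 0.08546890077888705
```

View pics/c4d.png

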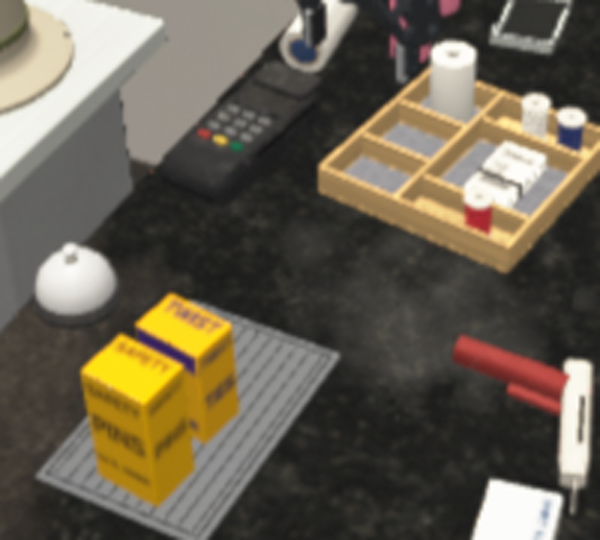

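View pics/c4w.png

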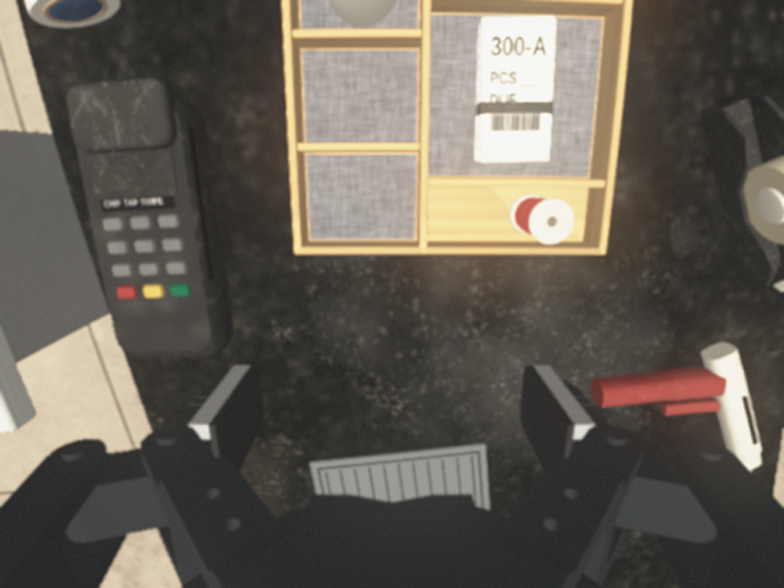

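>>> {"method": "carry_out", "body": {
  "targets": [
    [[0,3,35,0,0,0,0],[0,5,75,0,0,0,0],[0,7,115,0,0,0,0],[0,9,150,0,0,0,0],[0,11,178,-5,0,0,0],[0,11,190,-20,0,0,0],[0,11,192,-45,0,0,0],[0,11,192,-75,0,0,0],[0,11,192,-95,0,0,0],[0,11,192,-105,0,0,0],[0,11,192,-106.5,0,0,0],[0,11,192,-106.5,0,0,0],[1,11,192,-106.5,0,0,0],[1,11,192,-106.5,0,0,0],[1,11,192,-106.5,0,0,0],[1,11,192,-106.5,0,0,0],[1,11,192,-106.5,0,0,0],[1,11,192,-106.5,0,0,0],[1,11,192,-106.5,0,0,0]]
  ]
}}

```text
time_s: 13.58
position: [0.513, 0.1182, 0.065]
tool_rot: [[-0.162, 0.002, 0.987], [-0.987, 0.0, -0.162], [-0.0, -1.0, 0.002]]
ft_force: [-0.9, -0.6, 3.9]
grip_width: 0.0426
```

>>> {"method": "carry_out", "body": {
  "targets": [
    [[1,0,0,10,0,0,0],[1,0,0,35,0,0,0],[1,0,0,65,0,0,0],[1,0,-5,80,0,0,0],[1,-2,-20,85,0,0,0],[1,-5,-48,85,0,0,0],[1,-8,-82,85,0,0,0],[1,-11,-120,85,0,0,0],[1,-14,-158,85,0,0,0],[1,-18,-196,85,0,0,0],[1,-22,-234,85,0,0,0],[1,-26,-272,85,0,0,0],[1,-29,-308,85,0,0,0],[1,-32,-340,85,0,0,0],[1,-33,-362,80,0,0,0],[1,-34,-376,62,0,0,0],[1,-34,-380,35,0,0,0],[1,-34,-380,14,0,0,0],[1,-34,-380,4,0,0,0],[1,-34,-380,1,0,0,0]]
  ]
}}

```text
time_s: 15.25
position: [0.4778, -0.2614, 0.0641]
tool_rot: [[-0.162, -0.003, 0.987], [-0.987, 0.002, -0.162], [-0.001, -1.0, -0.003]]
ft_force: [-5.1, 1.2, 9.6]
grip_width: 0.043
```

>>> {"method": "carry_out", "body": {
  "targets": [
    [[1,0,0,-0.5,0,0,0],[1,0,0,-0.5,0,0,0],[0.7,0,0,-0.5,0,0,0],[0.3,0,0,-0.5,0,0,0],[0,0,0,-0.5,0,0,0],[0,0,0,-0.5,0,0,0],[0,0,0,-0.5,0,0,0],[0,0,0,20,0,0,0],[0,0,0,55,0,0,0],[0,5,10,90,0,0,0],[0,15,40,120,0,0,0],[0,30,80,130,0,0,0],[0,50,120,130,0,0,0],[0,70,158,130,0,0,0],[0,85,192,130,0,0,0],[0,100,220,130,0,0,0],[0,115,238,130,0,0,0],[0,115,238,130,0,0,0]]
  ]
}}

```text
time_s: 16.75
position: [0.5952, -0.0201, 0.1948]
tool_rot: [[-0.158, 0.001, 0.987], [-0.987, 0.001, -0.158], [-0.001, -1.0, 0.001]]
ft_force: [0.4, 0.4, -0.2]
grip_width: 0.0852
```

Run:
```python
from h import *
print(env.observe()["position"],env.observe()["grip_width"])
d=get_image("side"); crop(d,130,170,330,350,3,"c5d.png")
d=get_image("wrist"); crop(d,0,0,560,420,1.4,"c5w.png")
```

```text
[ 0.59523511 -0.02007549  0.19481993] 0.08523003293284852
```

View pics/c5d.png

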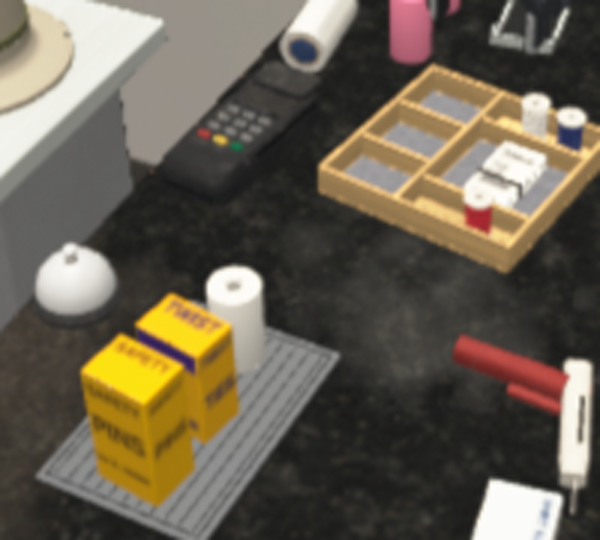

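View pics/c5w.png

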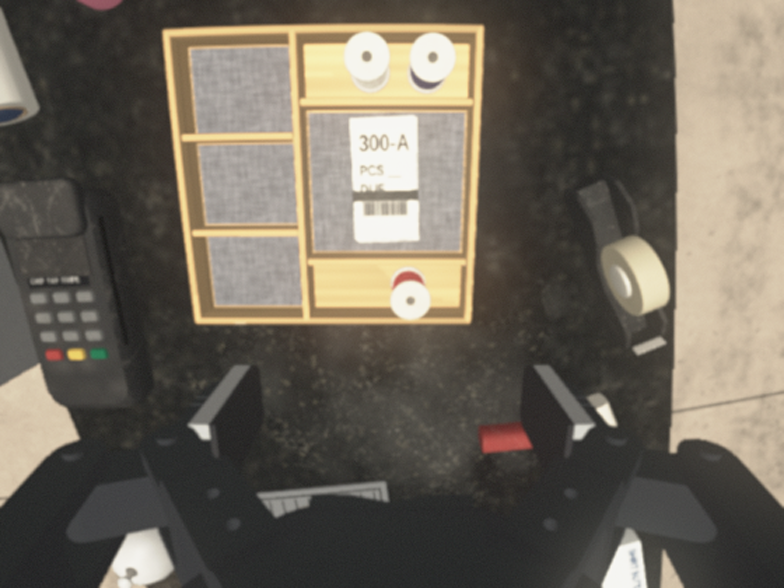

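Run:
```python
from h import *
d=get_image("wrist")
def q(p,z,n):
    r=plane(d,(np.array(p,float)+.5)/1.4-.5,z)[:,:2]; m=r.mean(0); e=np.roll(r,-1,0)-r
    print(n,m.round(4),np.linalg.norm(e,axis=1).round(4),np.degrees(np.arctan2(e[:,1],e[:,0])).round(1))
q([(350,115),(416,115),(418,241),(354,242)],.02,"pack")
q([(163,29),(484,25),(470,322),(197,323)],.032,"org")
q([(305,110),(467,110),(463,252),(310,253)],.004,"bay floor")
```

```text
pack [0.5993 0.0385] [0.0455 0.0877 0.0472 0.0884] [ -9.3 -97.5 171.7  81.4]
org [0.5599 0.0423] [0.2075 0.2006 0.2061 0.2019] [ -9.3 -99.3 171.1  81.1]
bay floor [0.5998 0.0355] [0.1171 0.1042 0.1194 0.1051] [ -9.3 -98.5 171.2  80.2]
```

>>> {"method": "carry_out", "body": {
  "targets": [
    [[0.27,2,20,-20,0,0,0],[0.27,5,45,-50,0,0,0],[0.27,5,58,-80,0,0,0],[0.27,5,61,-110,0,0,0],[0.27,5,61,-125,0,0,0],[0.27,5,61,-130,0,0,0],[0.27,5,61,-130,0,0,0]]
  ]
}}

```text
time_s: 17.48
position: [0.598, 0.0361, 0.0643]
tool_rot: [[-0.164, -0.002, 0.986], [-0.986, 0.0, -0.164], [0.0, -1.0, -0.002]]
ft_force: [0.2, -0.4, 0.5]
grip_width: 0.0623
```

Run:
```python
from h import *
print(env.observe()["position"],env.observe()["grip_width"])
d=get_image("side"); crop(d,230,160,350,260,6,"c6d.png")
d=get_image("wrist"); crop(d,0,0,560,420,1.4,"c6w.png")
```

```text
[0.5980405  0.03611185 0.06430458] 0.0623173958907935
```

View pics/c6d.png

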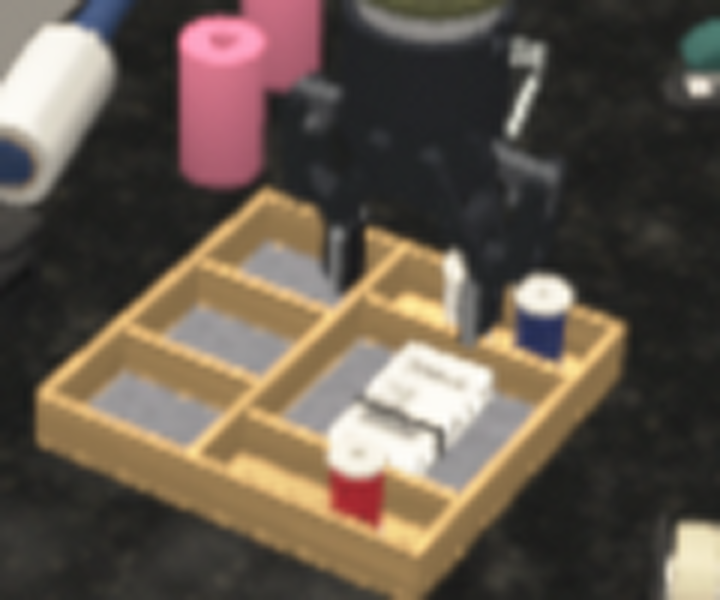

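View pics/c6w.png

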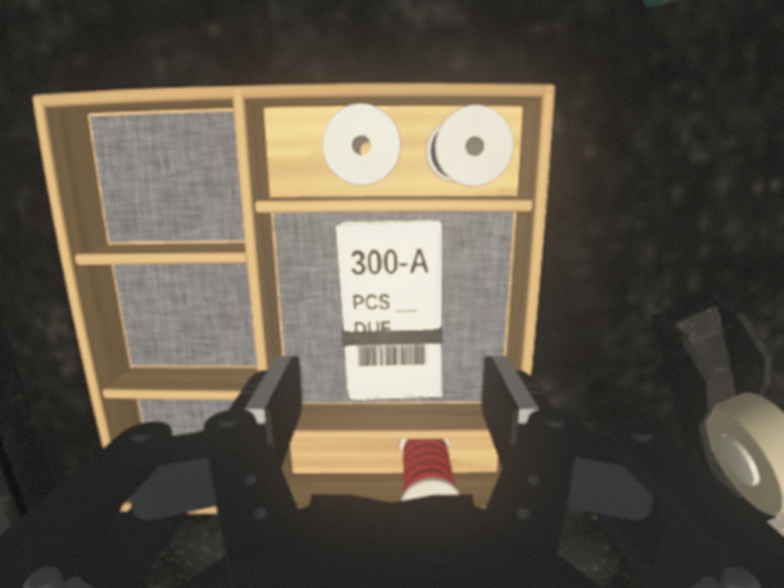

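Run:
```python
from h import *
s=env.observe();T=np.array(s["position"]);R=np.array(s["tool_rot"])
for f in(0,.015,.022):
  P=[T+R@[a,f,b*.031] for b in(-1,1) for a in (-.011,.011)]
  for n,o,k in(("side",[230,160],6),("wrist",[0,0],1.4)):
    d=get_image(n); print(f,n,((proj(d,P)-o)*k).round(0).tolist())
```

```text
0 side [[365.0, 287.0], [341.0, 310.0], [479.0, 331.0], [456.0, 356.0]]
0 wrist [[304.0, 338.0], [307.0, 393.0], [475.0, 339.0], [471.0, 393.0]]
0.015 side [[364.0, 312.0], [340.0, 336.0], [477.0, 357.0], [454.0, 381.0]]
0.015 wrist [[311.0, 325.0], [314.0, 376.0], [468.0, 325.0], [466.0, 376.0]]
0.022 side [[364.0, 324.0], [339.0, 347.0], [476.0, 369.0], [453.0, 393.0]]
0.022 wrist [[315.0, 320.0], [317.0, 369.0], [466.0, 320.0], [464.0, 369.0]]
```

Run:
```python
from h import *
d=get_image("scene")
for z in(.152,.216,.238,.267): print(z,((proj(d,[[.474-.03,-.401+.005,z],[.474+.03,-.401-.005,z]])-[200,150])*3).round())
```

```text
0.152 [[687. 299.]
 [701. 243.]]
0.216 [[709. 249.]
 [723. 192.]]
0.238 [[718. 231.]
 [731. 173.]]
0.267 [[729. 205.]
 [742. 148.]]
```

Run:
```python
from h import *
s=env.observe();T=np.array(s["position"]);R=np.array(s["tool_rot"])
d=get_image("wrist"); x0,y0,f=160,220,3.2
im=cv2.resize(d["img"][220:400,160:400,::-1],None,fx=f,fy=f,interpolation=cv2.INTER_CUBIC)
im=np.clip(im.astype(float)*1.8,0,255).astype(np.uint8)
for ff,col in((-.02,(0,0,255)),(-.01,(0,128,255)),(0,(0,255,0)),(.01,(255,255,0)),(.02,(255,0,0))):
  for b in(-1,1):
    q=(proj(d,[T+R@[a,ff,b*.0311] for a in(-.011,.011)])-[x0,y0]+.5)*f
    cv2.line(im,*[tuple(int(v) for v in p) for p in q],col,2)
cv2.imwrite("pics/c7w.png",im)
d=get_image("side"); x0,y0,f=260,180,8
im=cv2.resize(d["img"][180:250,260:350,::-1],None,fx=f,fy=f,interpolation=cv2.INTER_CUBIC)
for ff,col in((-.02,(0,0,255)),(-.01,(0,128,255)),(0,(0,255,0)),(.01,(255,255,0)),(.02,(255,0,0))):
  for b in(-1,1):
    q=(proj(d,[T+R@[a,ff,b*.0311] for a in(-.011,.011)])-[x0,y0]+.5)*f
    cv2.line(im,*[tuple(int(v) for v in p) for p in q],col,2)
cv2.imwrite("pics/c7d.png",im)
```

```text
(no output)
```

View pics/c7w.png

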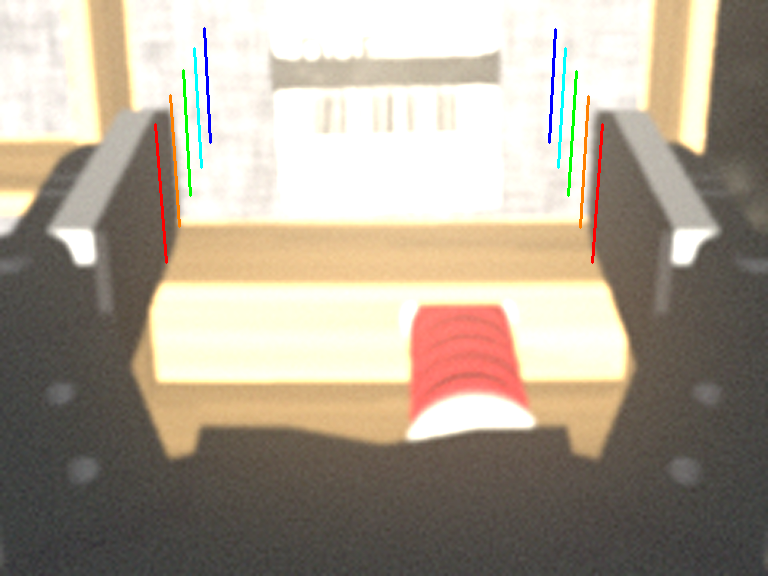

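View pics/c7d.png

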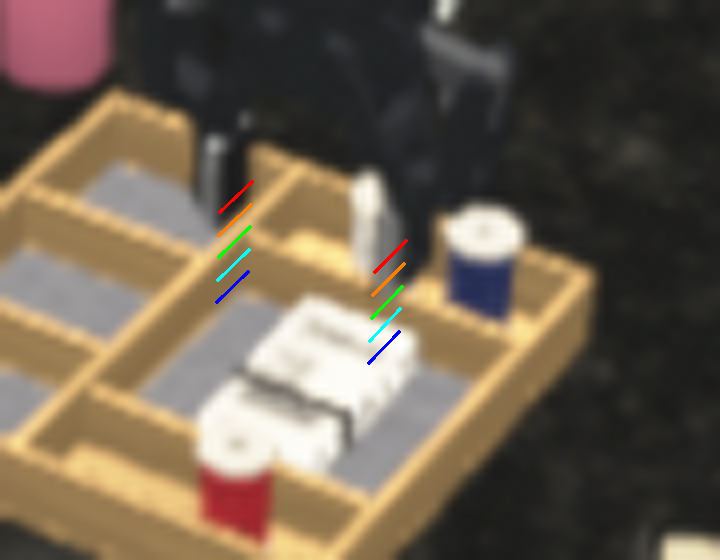

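>>> {"method": "carry_out", "body": {
  "targets": [
    [[0.27,1,1,-10,0,0,0],[0.27,1,1,-20,0,0,0],[0.27,1,1,-28,0,0,0],[0.27,1,1,-34,0,0,0],[0.27,1,1,-38,0,0,0],[0.27,1,1,-40,0,0,0],[0.27,1,1,-40,0,0,0]]
  ]
}}

```text
time_s: 18.62
position: [0.5995, 0.0382, 0.0245]
tool_rot: [[-0.163, -0.001, 0.987], [-0.987, 0.0, -0.163], [0.0, -1.0, -0.001]]
ft_force: [0.4, 0.8, 0.1]
grip_width: 0.0624
```

Run:
```python
from h import *
s=env.observe();T=np.array(s["position"]);R=np.array(s["tool_rot"]);print(T,s["grip_width"],s["ft_force"])
w=s["grip_width"]/2
for n,(x0,y0,x1,y1),f,g in(("wrist",(160,220,400,400),3.2,1.5),("side",(260,180,350,250),8,1)):
  d=get_image(n)
  im=cv2.resize(d["img"][y0:y1,x0:x1,::-1],None,fx=f,fy=f,interpolation=cv2.INTER_CUBIC)
  im=np.clip(im.astype(float)*g,0,255).astype(np.uint8)
  for ff,col in((-.02,(0,0,255)),(-.01,(0,128,255)),(0,(0,255,0)),(.01,(255,255,0)),(.02,(255,0,0))):
   for b in(-1,1):
    q=(proj(d,[T+R@[a,ff,b*w] for a in(-.011,.011)])-[x0,y0]+.5)*f
    cv2.line(im,*[tuple(int(v) for v in p) for p in q],col,1)
  cv2.imwrite(f"pics/c8{n}.png",im)
```

```text
[0.59946857 0.03817123 0.02445816] 0.062406692189498354 [0.40665308 0.75055392 0.09637015]
```

View pics/c8wrist.png

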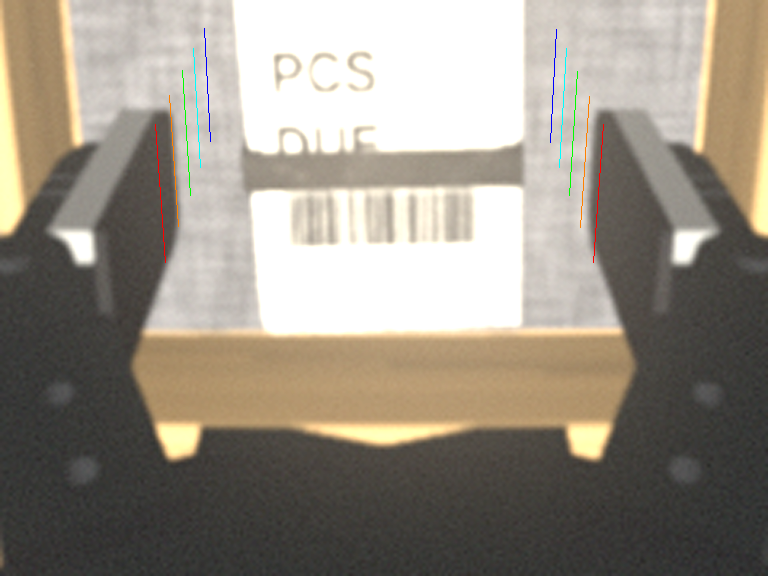

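View pics/c8side.png

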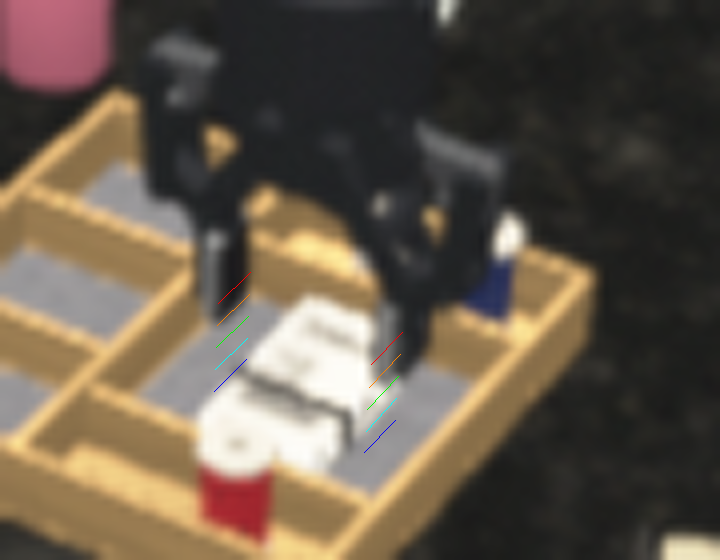

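>>> {"method": "carry_out", "body": {
  "targets": [
    [[0.27,0,0,-2,0,0,0],[0.27,0,0,-4,0,0,0],[0.27,0,0,-6,0,0,0],[0.27,0,0,-8,0,0,0],[0.27,0,0,-8,0,0,0]]
  ]
}}

```text
time_s: 19.13
position: [0.5994, 0.0382, 0.0166]
tool_rot: [[-0.163, -0.001, 0.987], [-0.987, 0.0, -0.163], [-0.0, -1.0, -0.001]]
ft_force: [0.4, 0.6, 0.3]
grip_width: 0.0627
```

>>> {"method": "carry_out", "body": {
  "targets": [
    [[0.27,0,0,-2,0,0,0],[0.27,0,0,-4,0,0,0],[0.27,0,0,-6,0,0,0],[0.27,0,0,-6,0,0,0]]
  ]
}}

```text
time_s: 19.47
position: [0.5994, 0.0382, 0.0105]
tool_rot: [[-0.162, -0.001, 0.987], [-0.987, 0.0, -0.162], [0.0, -1.0, -0.001]]
ft_force: [-0.2, -1.0, 0.4]
grip_width: 0.062
```

```bash
cat > tip.py <<'E'
from h import *
import sys
s=env.observe();T=np.array(s["position"]);R=np.array(s["tool_rot"]);print(T,s["grip_width"],s["ft_force"])
w=s["grip_width"]/2
for n,(x0,y0,x1,y1),f,g in(("wrist",(160,220,400,400),3.2,1.2),("side",(260,180,350,250),8,1.5)):
  d=get_image(n)
  im=cv2.resize(d["img"][y0:y1,x0:x1,::-1],None,fx=f,fy=f,interpolation=cv2.INTER_CUBIC)
  im=np.clip(im.astype(float)*g,0,255).astype(np.uint8)
  cv2.imwrite(f"pics/{sys.argv[1]}{n}.png",im)
E
python3 tip.py c9
```

```text
[0.59940217 0.03819578 0.01053622] 0.06202575026436865 [-0.19607963 -1.00645972  0.38595846]
```

View pics/c9wrist.png

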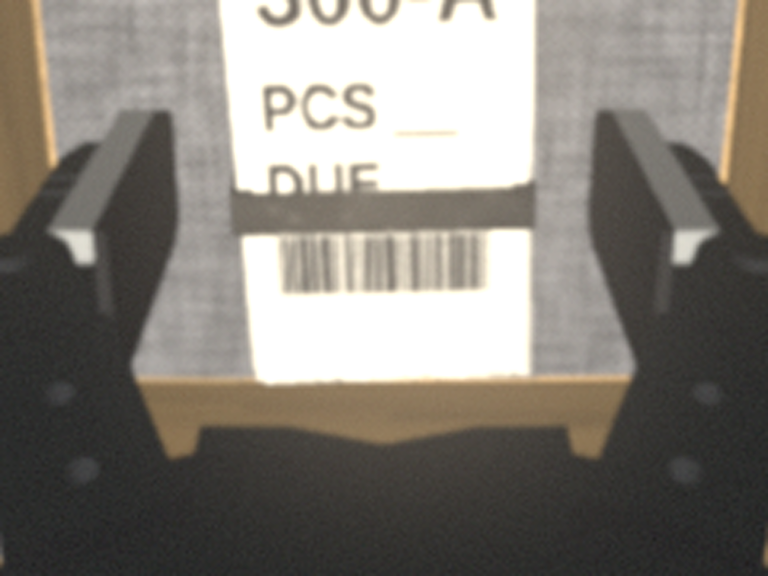

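View pics/c9side.png

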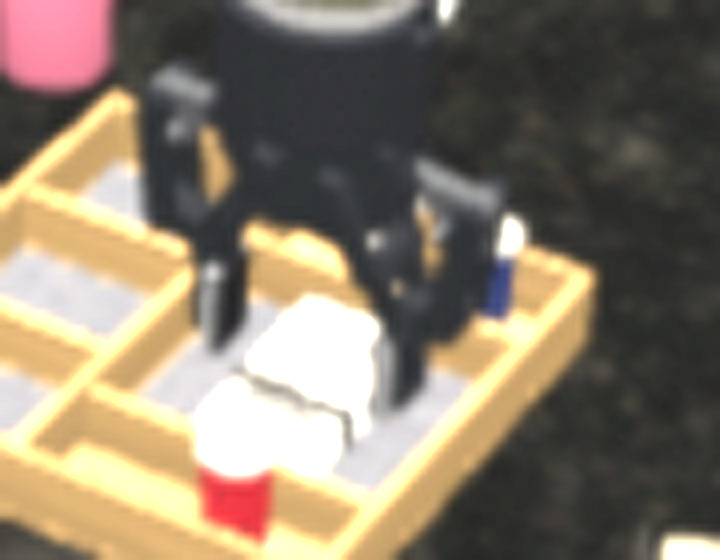

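>>> {"method": "carry_out", "body": {
  "targets": [
    [[0.27,0,-1,-2,0,0,0],[0.27,0,-1,-4,0,0,0],[0.27,0,-1,-6,0,0,0],[0.27,0,-1,-8,0,0,0],[0.27,0,-1,-8,0,0,0]]
  ]
}}

```text
time_s: 19.98
position: [0.5994, 0.0372, 0.0025]
tool_rot: [[-0.163, -0.001, 0.987], [-0.987, 0.0, -0.163], [0.0, -1.0, -0.001]]
ft_force: [-0.6, -0.5, 0.1]
grip_width: 0.0625
```

```bash
python3 tip.py c10
```

```text
[0.5993887  0.03718632 0.00251258] 0.06250167112745851 [-0.63119109 -0.51355334  0.13156628]
```

View pics/c10wrist.png

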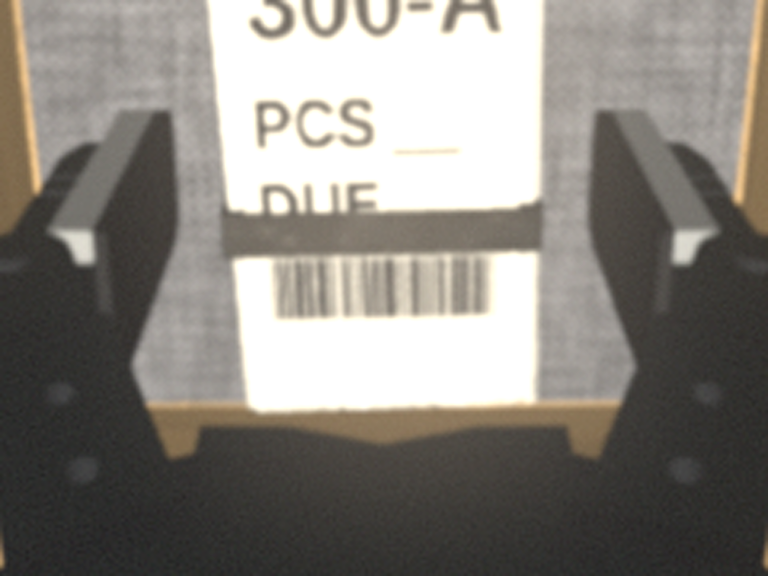

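View pics/c10side.png

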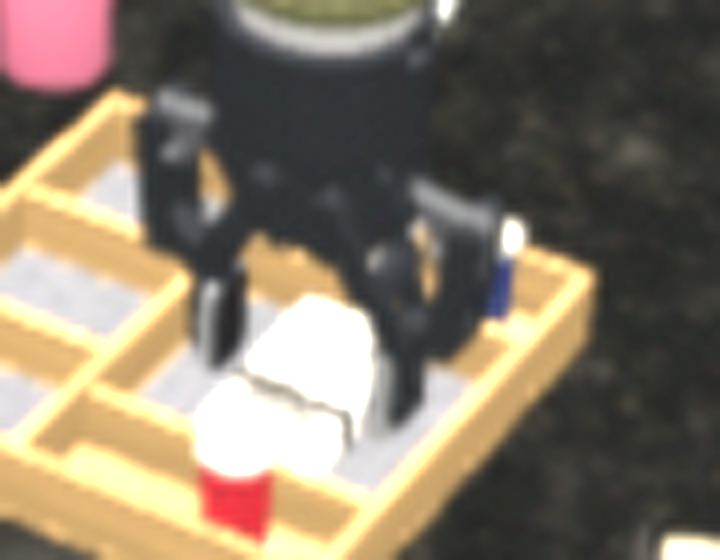

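>>> {"method": "carry_out", "body": {
  "targets": [
    [[1,0,0,0,0,0,0],[1,0,0,0,0,0,0],[1,0,0,0,0,0,0],[1,0,0,0,0,0,0],[1,0,0,0,0,0,0],[1,0,0,0,0,0,0]]
  ],
  "squeeze": 40
}}

```text
time_s: 20.58
position: [0.5999, 0.0372, 0.0033]
tool_rot: [[-0.162, 0.001, 0.987], [-0.987, -0.0, -0.162], [-0.0, -1.0, 0.001]]
ft_force: [0.1, 0.6, 4.4]
grip_width: 0.0469
```

```bash
python3 tip.py c11
```

```text
[0.59985162 0.03716738 0.00332582] 0.04691354347945772 [0.12084305 0.60851999 4.39367514]
```

View pics/c11wrist.png

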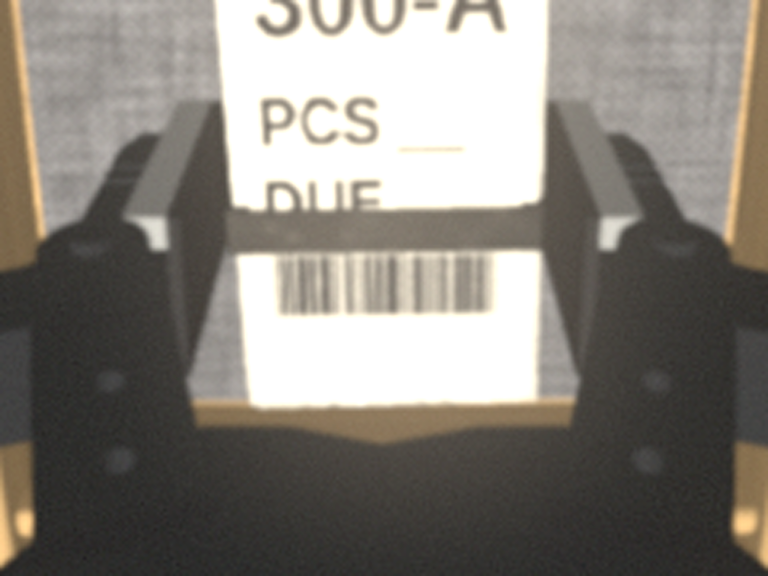

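View pics/c11side.png

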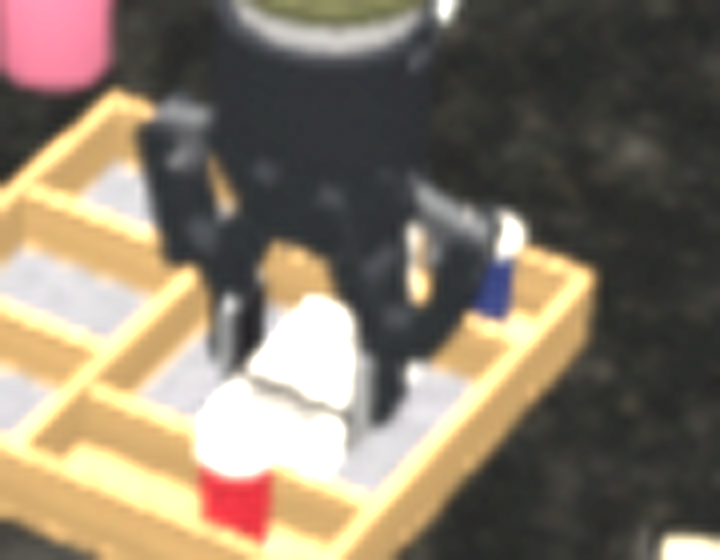

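>>> {"method": "carry_out", "body": {
  "targets": [
    [[1,0,0,8,0,0,0],[1,0,0,25,0,0,0],[1,0,0,55,0,0,0],[1,-2,4,90,0,0,0],[1,-8,15,125,0,0,0],[1,-16,35,155,0,0,2],[1,-26,60,180,0,0,5],[1,-38,85,200,0,0,8],[1,-50,108,210,0,0,11],[1,-62,128,210,0,0,14],[1,-72,142,210,0,0,16],[1,-76,150,210,0,0,16],[1,-76,150,210,0,0,16]]
  ]
}}

```text
time_s: 21.77
position: [0.5227, 0.1883, 0.2132]
tool_rot: [[0.117, -0.001, 0.993], [-0.993, 0.0, 0.117], [-0.0, -1.0, -0.001]]
ft_force: [-0.1, -0.9, -0.3]
grip_width: 0.047
```

Run:
```python
from h import *
s=env.observe();print(s["position"],s["grip_width"],s["ft_force"])
d=get_image("wrist"); crop(d,0,0,560,420,1.4,"c12w.png")
np.savez("w12.npz",**{k:v for k,v in d.items()})
```

```text
[0.52271661 0.18834455 0.21318176] 0.046979463889736554 [-0.07357013 -0.90568025 -0.31579208]
```

View pics/c12w.png

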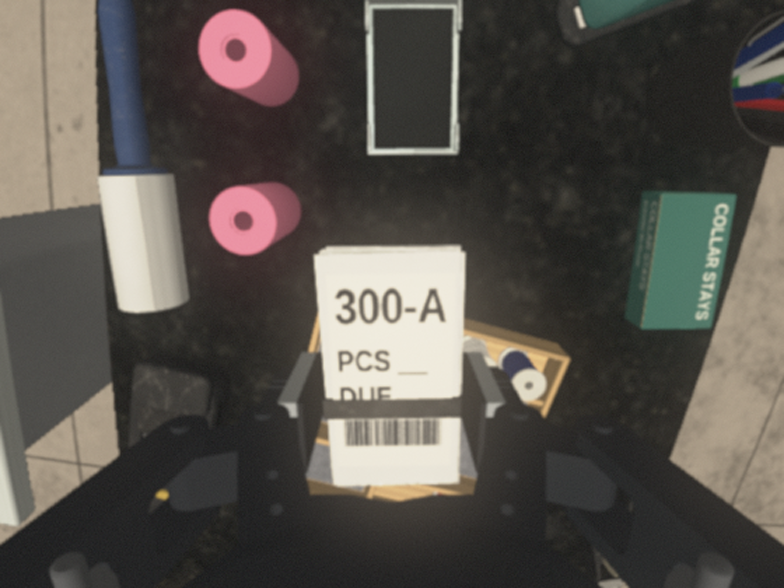

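>>> {"method": "carry_out", "body": {
  "targets": [
    [[1,0,10,0,0,0,0],[1,0,25,0,0,0,0],[1,0,38,0,0,0,0],[1,0,45,0,0,0,0],[1,0,45,0,0,0,0],[1,0,45,0,0,0,0]]
  ]
}}

```text
time_s: 22.32
position: [0.5237, 0.2322, 0.2128]
tool_rot: [[0.116, -0.0, 0.993], [-0.993, -0.0, 0.116], [0.0, -1.0, -0.0]]
ft_force: [0.7, 0.9, -1.6]
grip_width: 0.047
```

Run:
```python
from h import *
s=env.observe();print(s["position"],s["grip_width"],s["ft_force"])
d=get_image("wrist"); crop(d,120,0,420,230,2.6,"c13w.png")
```

```text
[0.52374228 0.23218784 0.21277093] 0.046995509801289526 [ 0.74519446  0.9323236  -1.58204091]
```

View pics/c13w.png

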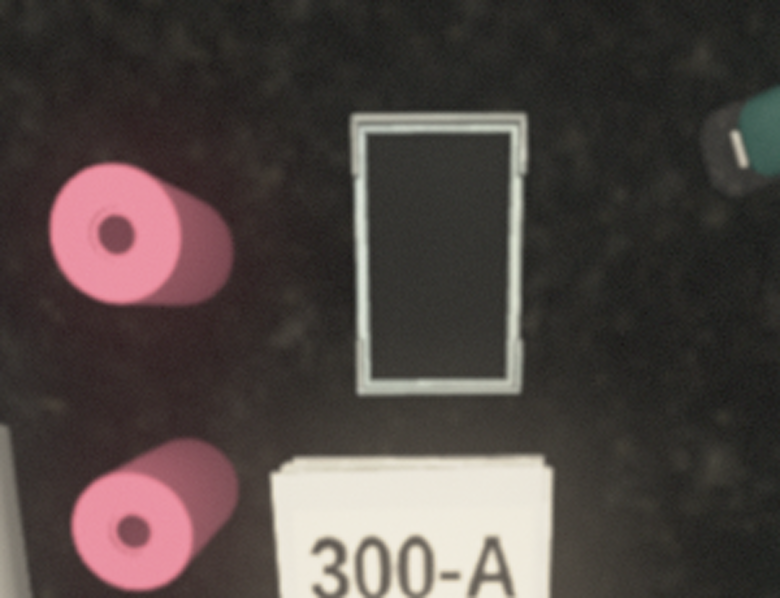

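Run:
```python
from h import *
d=get_image("wrist")
def q(p,z,n):
    r=plane(d,(np.array(p,float)+.5)/2.6-.5+[120,0],z)[:,:2]; m=r.mean(0); e=np.roll(r,-1,0)-r
    print(n,m.round(4),np.linalg.norm(e,axis=1).round(4),np.degrees(np.arctan2(e[:,1],e[:,0])).round(1))
q([(350,116),(527,115),(521,393),(359,394)],.014,"tray top")
q([(369,134),(511,133),(507,380),(371,380)],.003,"tray floor")
q([(116,234)],.079,"pink1"); q([(133,531)],.079,"pink2")
s=env.observe();T=s["position"]
# pack far edge: corners left/right top at z = T.z + (.020-.003)
q([(272,475),(553,468)],T[2]+.0168,"pack far edge top")
```

```text
tray top [0.5234 0.3236] [0.0689 0.1078 0.068  0.1078] [   7.1  -82.9 -172.9   97.6]
tray floor [0.5237 0.3237] [0.0573 0.0988 0.0586 0.0984] [   7.2  -82.8 -173.3   96.4]
pink1 [0.4156 0.3157] [0.] [0.]
pink2 [0.4243 0.2151] [0.] [0.]
pack far edge top [0.5187 0.2767] [0.0458 0.0458] [   8.1 -171.9]
```

>>> {"method": "carry_out", "body": {
  "targets": [
    [[1,0,10,-5,0,0,0.4],[1,0,28,-20,0,0,0.4],[1,-0.5,50,-45,0,0,0.4],[1,-0.5,72,-75,0,0,0.4],[1,-0.5,86,-105,0,0,0.4],[1,-0.5,91,-135,0,0,0.4],[1,-0.5,91,-160,0,0,0.4],[1,-0.5,91,-175,0,0,0.4],[1,-0.5,91,-180,0,0,0.4],[1,-0.5,91,-180,0,0,0.4],[1,-0.5,91,-180,0,0,0.4]]
  ]
}}

```text
time_s: 23.33
position: [0.5236, 0.3234, 0.0337]
tool_rot: [[0.123, 0.001, 0.992], [-0.992, 0.0, 0.123], [-0.0, -1.0, 0.001]]
ft_force: [0.9, 0.2, -0.6]
grip_width: 0.0471
```

Run:
```python
from h import *
s=env.observe();print(s["position"],s["grip_width"],s["ft_force"])
d=get_image("wrist"); crop(d,0,0,560,420,1.4,"c14w.png")
d=get_image("side"); crop(d,260,130,360,210,7,"c14d.png")
```

```text
[0.52359555 0.32337139 0.03373224] 0.04710592181488522 [ 0.86042753  0.22093849 -0.5838379 ]
```

View pics/c14w.png

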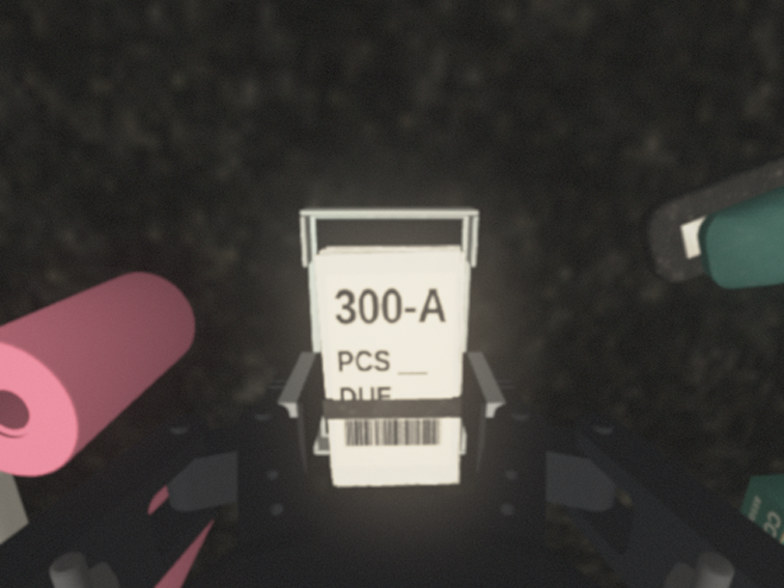

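View pics/c14d.png

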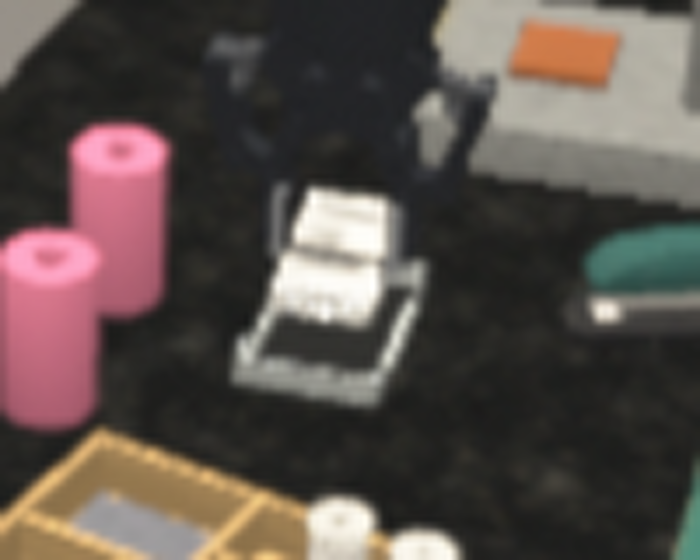

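Run:
```python
from h import *
d=get_image("wrist")
u=np.array([-np.sin(np.radians(7.1)),np.cos(np.radians(7.1))])
def m(p,z): return plane(d,(np.array(p,float)+.5)/1.4-.5,z)[:,:2]
a=m([(301,211),(478,211)],.014); print("tray ctr",a.mean(0)-.054*u,a[1]-a[0])
b=m([(315,253),(466,250)],.0337+.0168); print("pack ctr",b.mean(0)-.044*u,b[1]-b[0])
b=m([(332,485),(460,484)],.0337+.0168); print("pack ctr from near",b.mean(0)+.044*u,b[1]-b[0])
```

```text
tray ctr [0.52381612 0.32390457] [0.06662634 0.0082645 ]
pack ctr [0.52399714 0.32508472] [0.04547858 0.00656673]
pack ctr from near [0.52556185 0.32824847] [0.04586234 0.00602302]
```

>>> {"method": "carry_out", "body": {
  "targets": [
    [[1,0,-1.5,-8,0,0,0],[1,0,-1.5,-17,0,0,0],[1,0,-1.5,-24,0,0,0],[1,0,-1.5,-28,0,0,0],[1,0,-1.5,-30,0,0,0],[1,0,-1.5,-30.5,0,0,0],[1,0,-1.5,-30.5,0,0,0],[0.3,0,-1.5,-30.5,0,0,0],[0.15,0,-1.5,-30.5,0,0,0],[0.15,0,-1.5,-30.5,0,0,0],[0.15,0,-1.5,-30.5,0,0,0],[0.15,0,-1.5,-22,0,0,0],[0.15,0,-1.5,-2,0,0,0],[0.15,0,-1.5,30,0,0,0],[0,0,-5,70,0,0,0],[0,0,-20,105,0,0,0],[0,0,-45,130,0,0,0],[0,0,-75,140,0,0,0],[0,0,-95,140,0,0,0],[0,0,-95,140,0,0,0]]
  ]
}}

```text
time_s: 25.15
position: [0.5235, 0.2253, 0.1748]
tool_rot: [[0.12, 0.002, 0.993], [-0.993, -0.0, 0.12], [0.001, -1.0, 0.002]]
ft_force: [0.4, -0.2, 0.2]
grip_width: 0.0854
```

Run:
```python
from h import *
s=env.observe();print(s["position"],s["grip_width"],s["ft_force"])
d=get_image("wrist"); crop(d,120,0,420,230,2.6,"c15w.png")
d=get_image("side"); crop(d,130,170,330,350,3,"c15d.png")
```

```text
[0.5235224  0.2252917  0.17479919] 0.08540508871018074 [ 0.41361052 -0.15196405  0.1651918 ]
```

View pics/c15w.png

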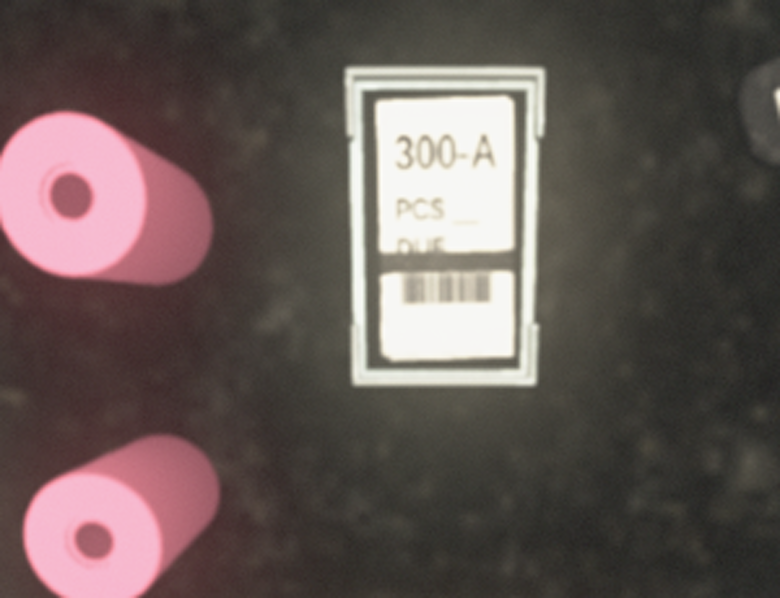

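View pics/c15d.png

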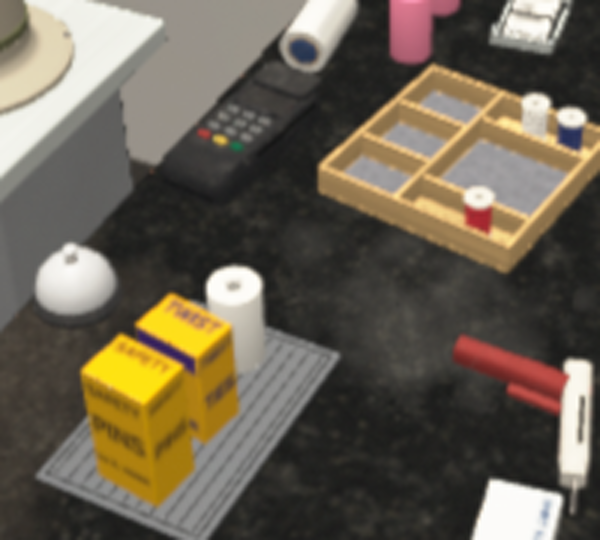

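>>> {"method": "carry_out", "body": {
  "targets": [
    [[0,-1,-15,5,0,0,-2],[0,-4,-45,10,0,0,-5],[0,-8,-85,10,0,0,-8],[0,-12,-125,10,0,0,-11],[0,-16,-165,10,0,0,-14],[0,-20,-205,10,0,0,-16.4],[0,-24,-245,10,0,0,-16.4],[0,-28,-285,10,0,0,-16.4],[0,-31,-325,10,0,0,-16.4],[0,-34,-365,10,0,0,-16.4],[0,-38,-403,10,0,0,-16.4],[0,-41,-438,10,0,0,-16.4],[0,-43,-464,10,0,0,-16.4],[0,-45,-482,10,0,0,-16.4],[0,-45,-490,0,0,0,-16.4],[0,-45,-490,-15,0,0,-16.4],[0,-45,-490,-15,0,0,-16.4]]
  ],
  "squeeze": 30
}}

```text
time_s: 26.67
position: [0.4776, -0.2603, 0.1549]
tool_rot: [[-0.162, -0.004, 0.987], [-0.987, 0.004, -0.162], [-0.003, -1.0, -0.005]]
ft_force: [-0.6, 0.4, 0.2]
grip_width: 0.0851
```

Run:
```python
from h import *
s=env.observe();print(s["position"],s["grip_width"],s["ft_force"])
d=get_image("wrist"); crop(d,0,0,560,420,1.4,"c16w.png")
d=get_image("side"); crop(d,130,220,280,350,5,"c16d.png")
```

```text
[ 0.47761478 -0.26029567  0.15487174] 0.08513372772992585 [-0.64889243  0.44138862  0.19271604]
```

View pics/c16w.png

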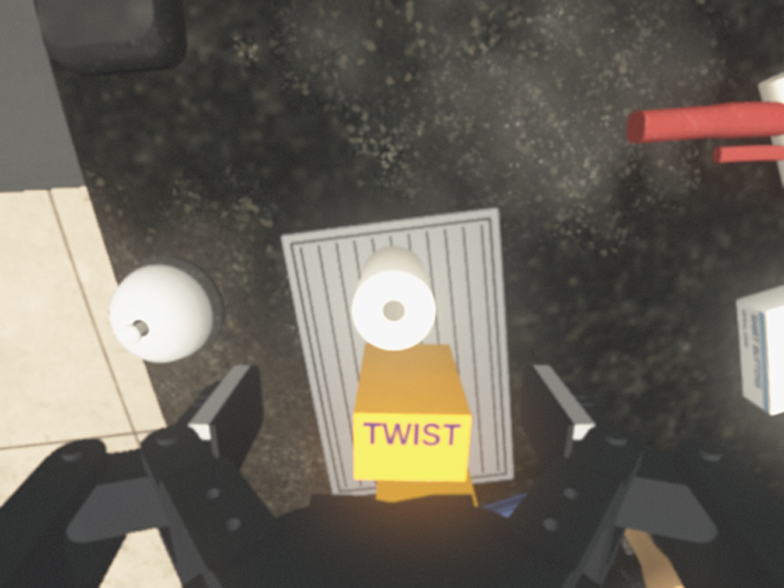

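View pics/c16d.png

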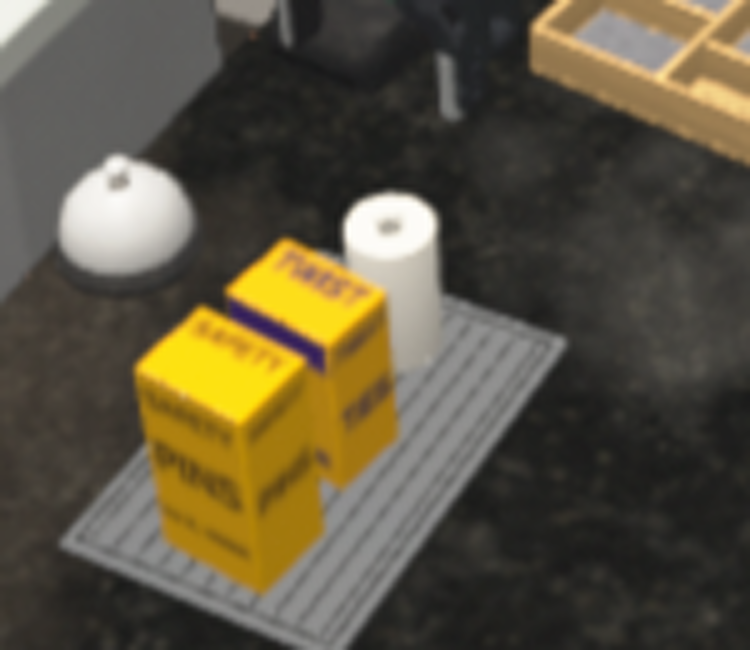

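Run:
```python
from h import *
d=get_image("wrist")
m=lambda p,z: plane(d,(np.array(p,float)+.5)/1.4-.5,z)[:,:2].round(4)
print("roll",m([(394,310)],.082)); q=m([(355,414),(471,413),(467,481),(354,480)],.101);print("low",q.mean(0),q.tolist())
d=get_image("side"); print("roll side",plane(d,np.array([[390,225]])/5+[130,220],.082))
```

```text
roll [[ 0.4798 -0.2635]]
low [ 0.47775 -0.33655] [[0.4513, -0.311], [0.5117, -0.3202], [0.505, -0.3629], [0.443, -0.3521]]
roll side [[ 0.48130055 -0.26719616  0.082     ]]
```

>>> {"method": "carry_out", "body": {
  "targets": [
    [[0,1,-1.5,-15,0,0,0],[0,1,-1.5,-40,0,0,0],[0,1,-1.5,-70,0,0,0],[0,1,-1.5,-95,0,0,0],[0,1,-1.5,-109,0,0,0],[0,1,-1.5,-113,0,0,0],[0,1,-1.5,-113,0,0,0],[1,1,-1.5,-113,0,0,0],[1,1,-1.5,-113,0,0,0],[1,1,-1.5,-113,0,0,0],[1,1,-1.5,-113,0,0,0],[1,1,-1.5,-113,0,0,0],[1,1,-1.5,-113,0,0,0],[1,1,-1.5,-113,0,0,0]]
  ]
}}

```text
time_s: 28.03
position: [0.4795, -0.2637, 0.0461]
tool_rot: [[-0.163, 0.001, 0.987], [-0.987, -0.001, -0.163], [0.001, -1.0, 0.002]]
ft_force: [-1.2, 1.0, 5.9]
grip_width: 0.0436
```

>>> {"method": "carry_out", "body": {
  "targets": [
    [[1,0,0,10,0,0,0],[1,0,0,35,0,0,0],[1,0,0,65,0,0,0],[1,1,5,85,0,0,0],[1,3,20,90,0,0,0],[1,6,48,90,0,0,0],[1,9,82,90,0,0,0],[1,12,120,90,0,0,0],[1,15,158,90,0,0,0],[1,18,196,90,0,0,0],[1,21,234,90,0,0,0],[1,25,272,90,0,0,0],[1,28,308,90,0,0,0],[1,31,340,90,0,0,0],[1,33,363,90,0,0,0],[1,33.5,376,80,0,0,0],[1,33.5,381.5,65,0,0,0],[1,33.5,381.5,50,0,0,0],[1,33.5,381.5,50,0,0,0]]
  ]
}}

```text
time_s: 29.62
position: [0.5101, 0.1194, 0.0921]
tool_rot: [[-0.161, -0.006, 0.987], [-0.987, 0.0, -0.161], [0.001, -1.0, -0.006]]
ft_force: [-1.7, -1.2, -1.2]
grip_width: 0.0429
```

Run:
```python
from h import *
s=env.observe();print(s["position"],s["grip_width"],s["ft_force"])
d=get_image("wrist"); crop(d,0,0,560,420,1.4,"c17w.png")
d=get_image("side"); crop(d,225,150,345,260,6,"c17d.png")
```

```text
[0.51013129 0.11937022 0.09211844] 0.0429347079054336 [-1.67154583 -1.2073001  -1.2268505 ]
```

View pics/c17d.png

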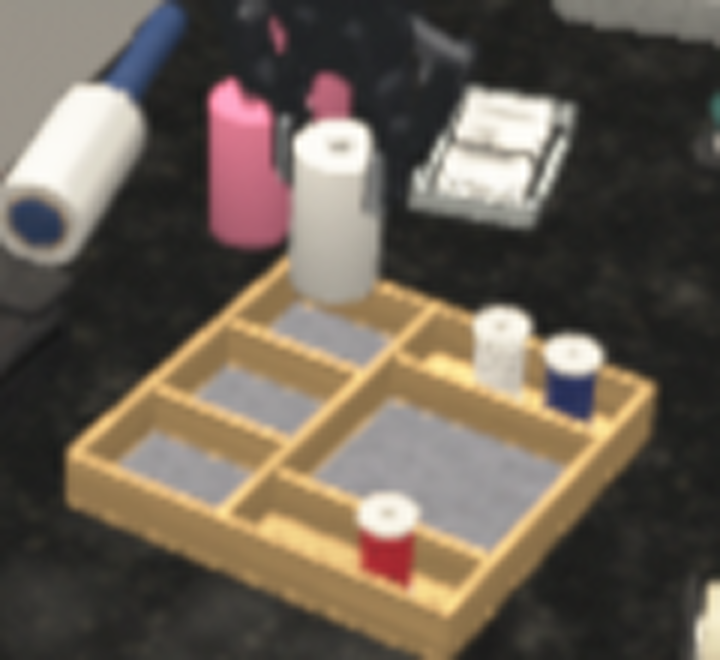

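>>> {"method": "carry_out", "body": {
  "targets": [
    [[1,0,0,0,0,0,0],[1,0,0,-12,0,0,0],[1,0,0,-27,0,0,0],[1,0,0,-38,0,0,0],[1,0,0,-44,0,0,0],[1,0,0,-47,0,0,0],[1,0,0,-48,0,0,0],[1,0,0,-48.5,0,0,0],[1,0,0,-48.5,0,0,0]]
  ]
}}

```text
time_s: 30.47
position: [0.5129, 0.1182, 0.0472]
tool_rot: [[-0.163, 0.001, 0.987], [-0.987, -0.0, -0.163], [-0.0, -1.0, 0.001]]
ft_force: [-1.1, -0.1, 0.3]
grip_width: 0.0433
```

>>> {"method": "carry_out", "body": {
  "targets": [
    [[0.7,0,0,0,0,0,0],[0.3,0,0,0,0,0,0],[0,0,0,0,0,0,0],[0,0,0,0,0,0,0],[0,0,0,0,0,0,0],[0,0,0,15,0,0,0],[0,0,0,45,0,0,0],[0,0,0,80,0,0,0],[0,-1,-15,105,0,0,0],[0,-3,-45,115,0,0,0],[0,-7,-85,115,0,0,0],[0,-10,-125,115,0,0,0],[0,-13,-165,115,0,0,0],[0,-16,-205,115,0,0,0],[0,-20,-245,115,0,0,0],[0,-23,-285,115,0,0,0],[0,-26,-325,115,0,0,0],[0,-29,-365,115,0,0,0],[0,-32,-400,115,0,0,0],[0,-35,-430,115,0,0,0]]
  ]
}}

```text
time_s: 32.13
position: [0.477, -0.3144, 0.1614]
tool_rot: [[-0.164, 0.0, 0.986], [-0.986, -0.0, -0.164], [0.0, -1.0, 0.0]]
ft_force: [0.7, 0.0, 0.1]
grip_width: 0.0853
```

>>> {"method": "carry_out", "body": {
  "targets": [
    [[0,-0.5,-15,0,0,0,0],[0,-0.5,-22,-10,0,0,0],[0,-0.5,-23,-30,0,0,0],[0,-0.5,-23,-30,0,0,0]]
  ]
}}

```text
time_s: 32.47
position: [0.4761, -0.3329, 0.1278]
tool_rot: [[-0.162, -0.004, 0.987], [-0.987, 0.005, -0.162], [-0.004, -1.0, -0.005]]
ft_force: [0.1, 0.8, -0.7]
grip_width: 0.0854
```

Run:
```python
from h import *
s=env.observe();print(s["position"],s["grip_width"],s["ft_force"])
d=get_image("wrist"); crop(d,0,0,560,420,1.4,"c18w.png")
d=get_image("side"); crop(d,130,130,350,350,2.7,"c18d.png")
```

```text
[ 0.47609125 -0.33290948  0.1277691 ] 0.08541695956437273 [ 0.08912409  0.84260119 -0.69604142]
```

View pics/c18d.png

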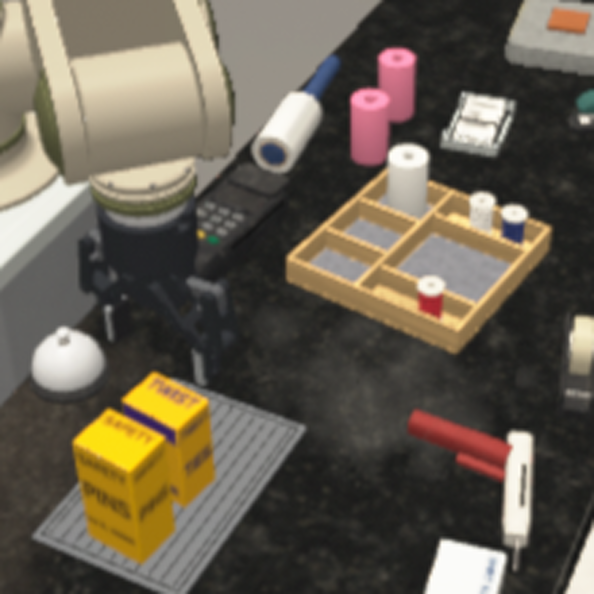

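View pics/c18w.png

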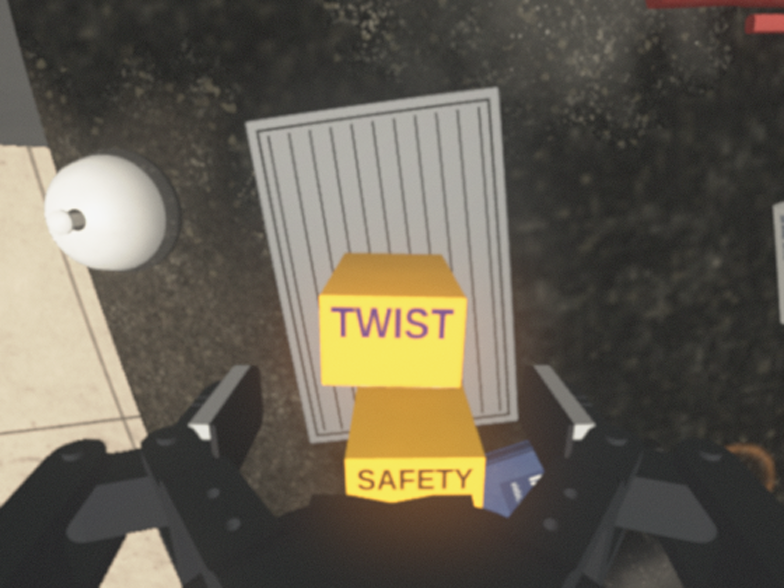

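>>> {"method": "carry_out", "body": {
  "targets": [
    [[0,0,-0.5,-12,0,0,0],[0,0,-0.5,-32,0,0,0],[0,0,-0.5,-50,0,0,0],[0,0,-0.5,-61,0,0,0],[0,0,-0.5,-66.5,0,0,0],[0,0,-0.5,-66.5,0,0,0],[0,0,-0.5,-66.5,0,0,0],[1,0,-0.5,-66.5,0,0,0],[1,0,-0.5,-66.5,0,0,0],[1,0,-0.5,-66.5,0,0,0],[1,0,-0.5,-66.5,0,0,0],[1,0,-0.5,-66.5,0,0,0],[1,0,-0.5,-66.5,0,0,0]]
  ]
}}

```text
time_s: 33.65
position: [0.4774, -0.3356, 0.0661]
tool_rot: [[-0.163, 0.001, 0.987], [-0.987, -0.001, -0.163], [0.001, -1.0, 0.001]]
ft_force: [-1.5, 1.0, 6.2]
grip_width: 0.0618
```

>>> {"method": "carry_out", "body": {
  "targets": [
    [[1,0,0,10,0,0,0],[1,0,0,35,0,0,0],[1,0,0,65,0,0,0],[1,0,5,85,0,0,0],[1,1,20,90,0,0,0],[1,2,48,90,0,0,0],[1,4,82,90,0,0,0],[1,5,120,90,0,0,0],[1,7,158,90,0,0,0],[1,8,196,90,0,0,0],[1,10,232,90,0,0,0],[1,11,264,90,0,0,0],[1,12,290,90,0,0,0],[1,13,310,85,0,0,0],[1,13,320,70,0,0,0],[1,13,324,50,0,0,0],[1,13,324,50,0,0,0],[1,13,324,50,0,0,0]]
  ]
}}

```text
time_s: 35.15
position: [0.4891, -0.0106, 0.1144]
tool_rot: [[-0.162, -0.003, 0.987], [-0.987, 0.001, -0.162], [-0.0, -1.0, -0.003]]
ft_force: [-0.6, 0.2, -1.0]
grip_width: 0.0612
```

>>> {"method": "carry_out", "body": {
  "targets": [
    [[1,0,0,-12,0,0,0],[1,0,0,-27,0,0,0],[1,0,0,-38,0,0,0],[1,0,0,-44,0,0,0],[1,0,0,-47,0,0,0],[1,0,0,-48,0,0,0],[1,0,0,-48.5,0,0,0],[1,0,0,-48.5,0,0,0]]
  ]
}}

```text
time_s: 35.82
position: [0.4904, -0.0115, 0.0672]
tool_rot: [[-0.163, 0.001, 0.987], [-0.987, -0.0, -0.163], [0.0, -1.0, 0.001]]
ft_force: [0.1, -0.9, -0.6]
grip_width: 0.0615
```

Run:
```python
from h import *
s=env.observe();print(s["position"],s["grip_width"],s["ft_force"])
d=get_image("side"); crop(d,225,150,345,260,6,"c19d.png")
```

```text
[ 0.49044598 -0.01147735  0.06717961] 0.06153024023781227 [ 0.09348685 -0.91043092 -0.56005377]
```

View pics/c19d.png

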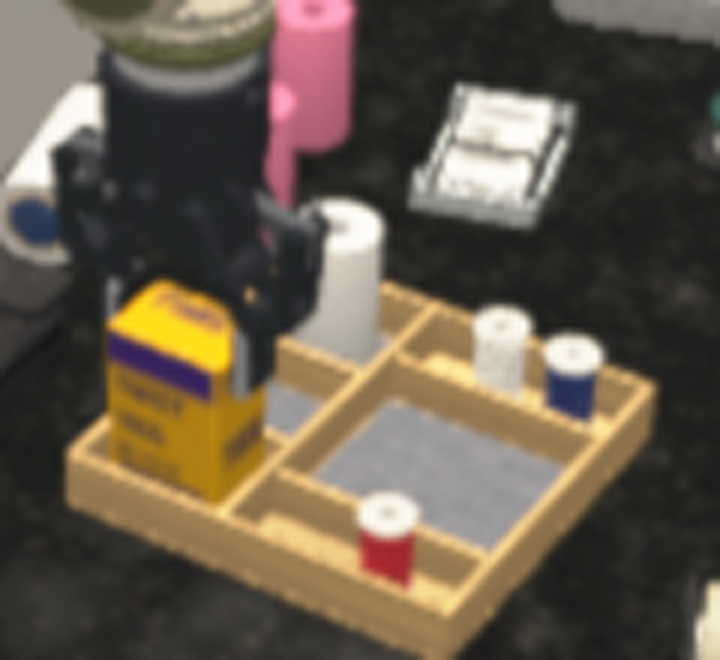

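>>> {"method": "carry_out", "body": {
  "targets": [
    [[0.3,0,0,0,0,0,0],[0,0,0,0,0,0,0],[0,0,0,0,0,0,0],[0,0,0,0,0,0,0],[0,0,0,15,0,0,0],[0,0,0,45,0,0,0],[0,0,0,80,0,0,0],[0,-1,-15,105,0,0,0],[0,-2,-45,115,0,0,0],[0,-4,-85,115,0,0,0],[0,-6,-125,115,0,0,0],[0,-8,-165,115,0,0,0],[0,-10,-205,115,0,0,0],[0,-11,-245,115,0,0,0],[0,-12,-285,115,0,0,0],[0,-13,-325,115,0,0,0],[0,-14,-360,115,0,0,0],[0,-15.5,-382,105,0,0,0],[0,-15.5,-393,85,0,0,0],[0,-15.5,-393,85,0,0,0]]
  ]
}}

```text
time_s: 37.53
position: [0.4731, -0.4056, 0.1476]
tool_rot: [[-0.165, -0.004, 0.986], [-0.986, 0.004, -0.165], [-0.004, -1.0, -0.005]]
ft_force: [-0.4, 0.9, -1.4]
grip_width: 0.0857
```

Run:
```python
from h import *
s=env.observe();print(s["position"],s["grip_width"],s["ft_force"])
d=get_image("wrist"); crop(d,0,0,560,420,1.4,"c20w.png")
d=get_image("side"); crop(d,130,130,350,350,2.7,"c20d.png")
```

```text
[ 0.47309512 -0.40556322  0.14761928] 0.08566284878855171 [-0.36177478  0.8709748  -1.42032131]
```

View pics/c20d.png

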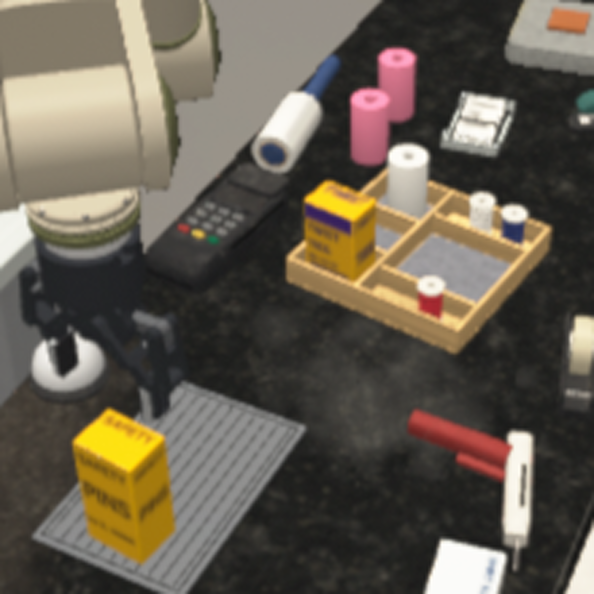

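View pics/c20w.png

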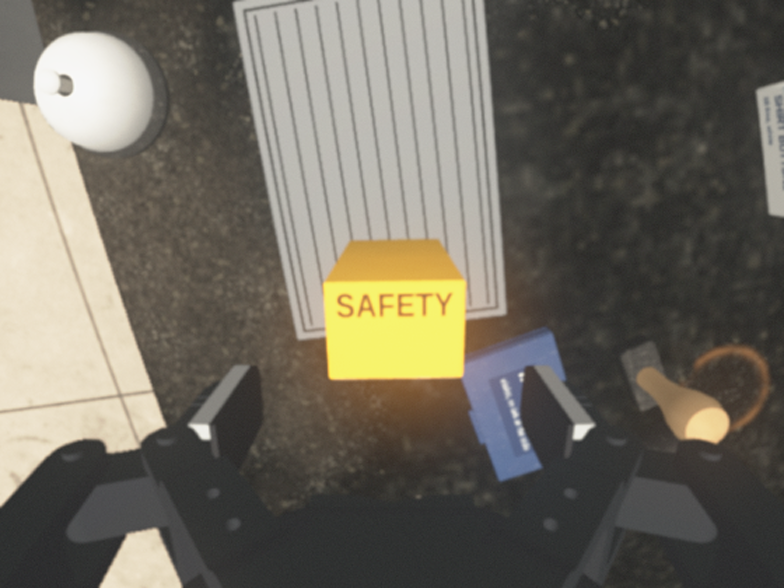

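>>> {"method": "carry_out", "body": {
  "targets": [
    [[0,0,0,-15,0,0,0],[0,0,0,-38,0,0,0],[0,0,0,-60,0,0,0],[0,0,0,-73,0,0,0],[0,0,0,-79,0,0,0],[0,0,0,-79,0,0,0],[0,0,0,-79,0,0,0],[1,0,0,-79,0,0,0],[1,0,0,-79,0,0,0],[1,0,0,-79,0,0,0],[1,0,0,-79,0,0,0],[1,0,0,-79,0,0,0],[1,0,0,-79,0,0,0]]
  ]
}}

```text
time_s: 38.72
position: [0.4749, -0.4046, 0.0738]
tool_rot: [[-0.163, 0.001, 0.987], [-0.987, -0.001, -0.163], [0.001, -1.0, 0.001]]
ft_force: [-1.5, 2.1, 6.5]
grip_width: 0.0597
```

>>> {"method": "carry_out", "body": {
  "targets": [
    [[1,0,0,10,0,0,0],[1,0,0,35,0,0,0],[1,0,0,70,0,0,0],[1,0,0,105,0,0,0],[1,0,3,130,0,0,0],[1,1,15,145,0,0,0],[1,2,38,150,0,0,0],[1,4,70,150,0,0,0],[1,6,108,150,0,0,0],[1,8,146,150,0,0,0],[1,10,184,150,0,0,0],[1,12,222,150,0,0,0],[1,14,260,150,0,0,0],[1,16,298,150,0,0,0],[1,17,336,150,0,0,0],[1,19,372,150,0,0,0],[1,20,404,150,0,0,0],[1,21,430,150,0,0,0],[1,22,448,150,0,0,0],[1,22,458,150,0,0,0]]
  ]
}}

```text
time_s: 40.38
position: [0.4964, 0.0557, 0.2231]
tool_rot: [[-0.16, 0.001, 0.987], [-0.987, 0.0, -0.16], [-0.0, -1.0, 0.001]]
ft_force: [-1.1, -0.1, -1.8]
grip_width: 0.0597
```

>>> {"method": "carry_out", "body": {
  "targets": [
    [[1,0,0.5,-5,0,0,0],[1,0,0.5,-25,0,0,0],[1,0,0.5,-55,0,0,0],[1,0,0.5,-80,0,0,0],[1,0,0.5,-98,0,0,0],[1,0,0.5,-105,0,0,0],[1,0,0.5,-105,0,0,0]]
  ]
}}

```text
time_s: 40.97
position: [0.496, 0.0533, 0.1162]
tool_rot: [[-0.164, -0.003, 0.987], [-0.987, 0.0, -0.164], [0.0, -1.0, -0.003]]
ft_force: [-0.1, -0.8, -1.4]
grip_width: 0.0595
```

Run:
```python
from h import *
s=env.observe();print(s["position"],s["grip_width"],s["ft_force"])
d=get_image("wrist"); crop(d,0,0,560,420,1.4,"c21w.png")
d=get_image("side"); crop(d,225,130,345,260,5,"c21d.png")
```

```text
[0.49602677 0.05326615 0.11624361] 0.059523491803112935 [-0.09645592 -0.75526498 -1.40701295]
```

View pics/c21d.png

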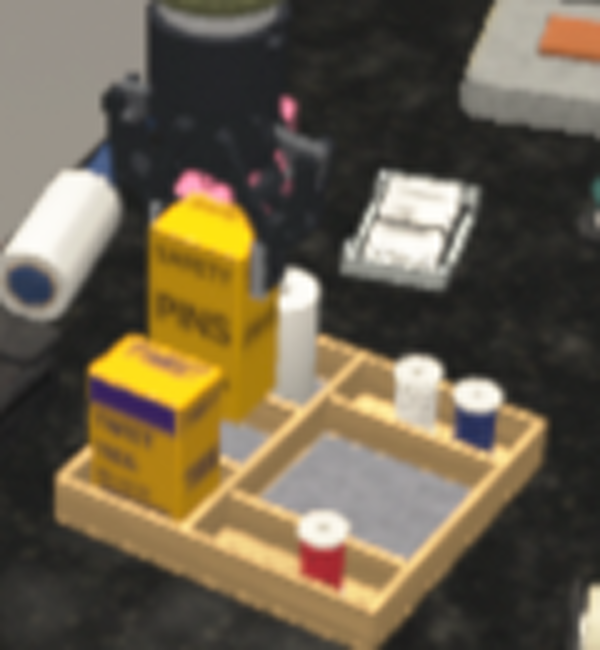

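View pics/c21w.png

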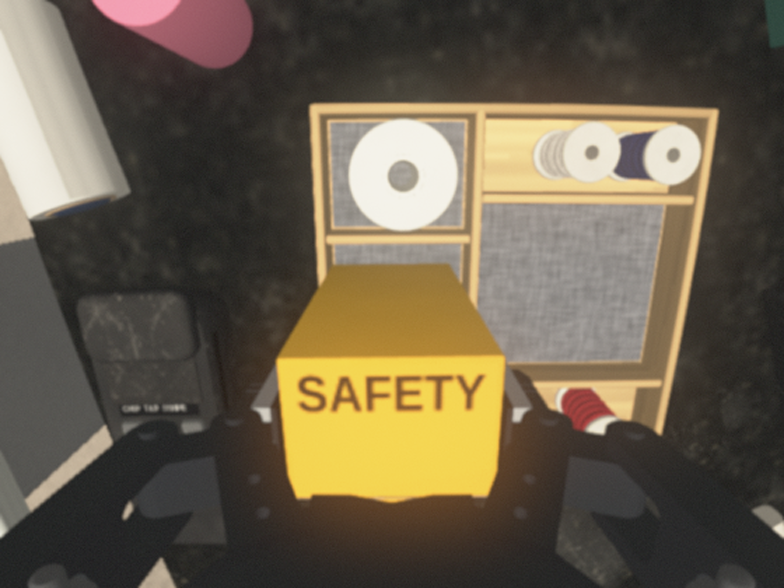

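>>> {"method": "carry_out", "body": {
  "targets": [
    [[1,0.5,0,-10,0,0,0],[1,0.5,0,-23,0,0,0],[1,0.5,0,-33,0,0,0],[1,0.5,0,-39,0,0,0],[1,0.5,0,-42,0,0,0],[1,0.5,0,-43.5,0,0,0],[1,0.5,0,-43.5,0,0,0],[0.3,0.5,0,-43.5,0,0,0],[0,0.5,0,-43.5,0,0,0],[0,0.5,0,-43.5,0,0,0],[0,0.5,0,-43.5,0,0,0],[0,0.5,0,-30,0,0,0],[0,0.5,0,0,0,0,0],[0,0.5,0,40,0,0,0],[0,0.5,0,80,0,0,0],[0,0,-10,120,0,0,0],[0,-5,-40,145,0,0,0],[0,-10,-70,150,0,0,0],[0,-10,-90,150,0,0,0],[0,-10,-90,150,0,0,0]]
  ]
}}

```text
time_s: 42.73
position: [0.4867, -0.0387, 0.2681]
tool_rot: [[-0.166, 0.001, 0.986], [-0.986, -0.001, -0.166], [0.001, -1.0, 0.001]]
ft_force: [-0.4, -0.2, -0.2]
grip_width: 0.0857
```

Run:
```python
from h import *
s=env.observe();print(s["position"],s["grip_width"],s["ft_force"])
d=get_image("wrist"); crop(d,0,0,560,420,1.4,"c22w.png")
D=get_image("side"); crop(D,225,130,345,260,5,"c22d.png")
np.savez("w22.npz",**d)
```

```text
[ 0.48666642 -0.03872885  0.26810945] 0.08567879763070865 [-0.38555691 -0.18706302 -0.22191284]
```

View pics/c22d.png

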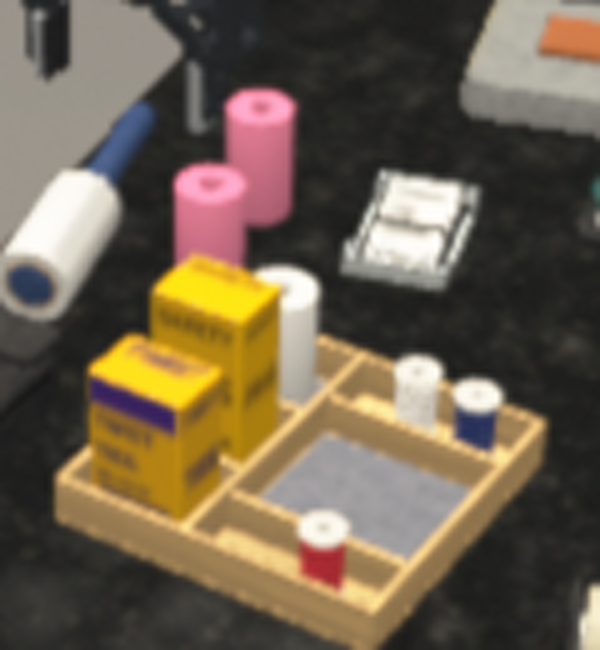

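View pics/c22w.png

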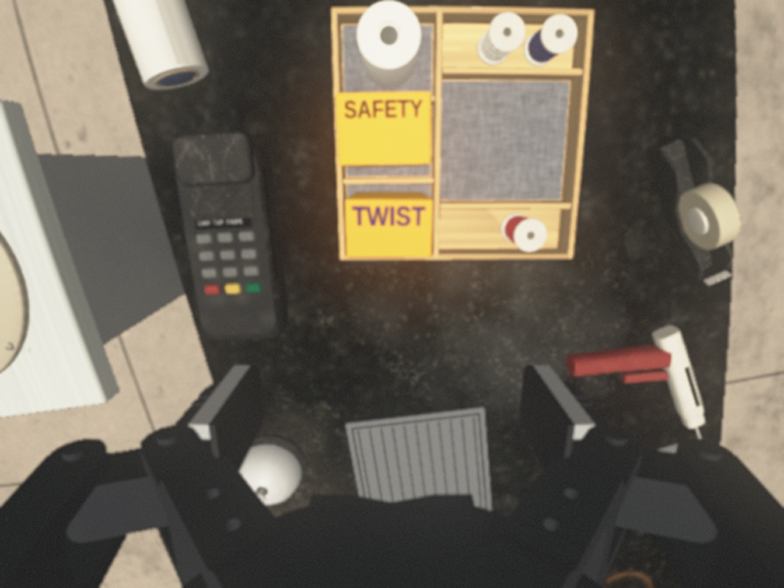

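All four pieces are where they should be: the two cartons and the roll upright in their own compartments, and the pack flat in the tray. Before handing in I'll do one numeric check against the start positions.

Run:
```python
from h import *
d=get_image("wrist")
m=lambda p,z: plane(d,(np.array(p,float)+.5)/1.4-.5,z)[:,:2]
print("tall",m([(337,93),(432,91),(432,165),(337,164)],.119).mean(0).round(4),"start ~.4979 .055")
print("low",m([(345,198),(433,196),(432,257),(346,257)],.102).mean(0).round(4),"start ~.4901 -.0095")
print("roll",m([(389,35)],.083).round(4),"start .5131 .1176")
print(env.observe()["qvel"])
print(env.close_job())
```

```text
tall [0.4981 0.058 ] start ~.4979 .055
low [ 0.4901 -0.0068] start ~.4901 -.0095
roll [[0.5114 0.1213]] start .5131 .1176
[1.05599887 0.13710422 0.06116891 0.02386098 0.05090389 0.05635606]
the job is handed in; nothing more can be done
None
```

I moved the tall carton, the low carton and the roll upright onto the mat and laid the tag pack in the metal tray. I then stood all three back in their own front compartments and handed the job in at about 43 s of the 144 s allowed. `close_job` reports no verdict.

- **Cartons and roll:** the last images show all three upright in their own compartments. The measured centres are within about 4 mm of the start, against the 25 mm limit.
- **Tag pack:** it looked flat and centred in the tray by eye, and later side views showed it unmoved. I did not re-measure its centre after release. Just before lowering, the wrist camera put it about 1 to 4 mm from the tray's centre, and I corrected 1.5 mm for that.
- **Robot at hand-in:** the gripper was open and clear, and the force was near zero. Joint 1 still read about 1°/s, so the arm was settling slightly in free air.

**Disagreements:**
- The images put the fingertips about 11 to 13 mm above the TCP with the jaws partly open, not ahead of it as stated. I set the pack grasp height in small downward steps, checking force and pictures.
- The wrist camera read positions about 2 to 4 mm further left (+y) than the other cameras, which is close to its stated accuracy.

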